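# Load the bench sampler

### The job

Get the sampler ready and set it running: take every black cover off the pockets and stack the covers flat in one neat, squarely aligned pile centred on the small steel stand, and drop each white sample cup upright into a pocket of its own, fully down. When all of that is done, press the white start button fully and let it spring back; leave the jar, beaker, wash bottle, dish and spoon where they are.

Things in the scene. Friction and masses are not known exactly. Their poses are not given: they have to be found in the camera images.
- sampler: Low white bench sampler, fixed: 350 mm (x) by 340 mm (y -90 to +250), deck 72 mm high. Origin on the bench under the axis of its tower (110 mm across, 250 mm high; head 90 mm wide from y +30 to -100 mm); z up. Four pockets on an arc of 160 mm radius round the tower, on its +y side, 88 mm apart; start button beyond them at x 0, y 222 mm.
- pocket0 (a point): Centre of the mouth of sampler pocket 0, level with the deck top; z up. Round bore 45 mm across, 32 mm deep, flat floor, in an aluminium deck plate. A cup standing in it projects 18 mm above the deck. Empty at the start, open or hidden under a cover.
- pocket1 (a point): Centre of the mouth of sampler pocket 1, level with the deck top; z up. Round bore 45 mm across, 32 mm deep, flat floor, in an aluminium deck plate. A cup standing in it projects 18 mm above the deck. Empty at the start, open or hidden under a cover.
- pocket2 (a point): Centre of the mouth of sampler pocket 2, level with the deck top; z up. Round bore 45 mm across, 32 mm deep, flat floor, in an aluminium deck plate. A cup standing in it projects 18 mm above the deck. Empty at the start, open or hidden under a cover.
- pocket3 (a point): Centre of the mouth of sampler pocket 3, level with the deck top; z up. Round bore 45 mm across, 32 mm deep, flat floor, in an aluminium deck plate. A cup standing in it projects 18 mm above the deck. Empty at the start, open or hidden under a cover.
- cup0: White plastic sample cup, straight-sided, 40 mm across, 50 mm tall, 40 to 85 g. Origin at the centre of its underside, z up out of its mouth. Stands on the bench at the start. All cups are alike; absent (None from the start) in some runs.
- cup1: White plastic sample cup, straight-sided, 40 mm across, 50 mm tall, 40 to 85 g. Origin at the centre of its underside, z up out of its mouth. Stands on the bench at the start. All cups are alike; absent (None from the start) in some runs.
- cup2: White plastic sample cup, straight-sided, 40 mm across, 50 mm tall, 40 to 85 g. Origin at the centre of its underside, z up out of its mouth. Stands on the bench at the start. All cups are alike; absent (None from the start) in some runs.
- cup3: White plastic sample cup, straight-sided, 40 mm across, 50 mm tall, 40 to 85 g. Origin at the centre of its underside, z up out of its mouth. Stands on the bench at the start. All cups are alike; absent (None from the start) in some runs.
- cover0: Flat rigid round pocket cover, black plastic disc 56 mm across, 12 mm thick, 50 g, both faces flat. Origin at the centre of its underside, z up. At the start it lies loose over the pocket of the same number, on the deck. All alike; absent (None from the start) in some runs.
- cover1: Flat rigid round pocket cover, black plastic disc 56 mm across, 12 mm thick, 50 g, both faces flat. Origin at the centre of its underside, z up. At the start it lies loose over the pocket of the same number, on the deck. All alike; absent (None from the start) in some runs.
- cover2: Flat rigid round pocket cover, black plastic disc 56 mm across, 12 mm thick, 50 g, both faces flat. Origin at the centre of its underside, z up. At the start it lies loose over the pocket of the same number, on the deck. All alike; absent (None from the start) in some runs.
- cover3: Flat rigid round pocket cover, black plastic disc 56 mm across, 12 mm thick, 50 g, both faces flat. Origin at the centre of its underside, z up. At the start it lies loose over the pocket of the same number, on the deck. All alike; absent (None from the start) in some runs.
- stand_top (a point): Centre of the top face of the small round steel stand, 48 mm across and 20 mm high (foot 64 mm across, 5 mm high), fixed to the bench; z up. The pile of covers goes here, centred.
- start (a joint): Travel of the start button: 0 out, 0.006 m fully down; springs back, fully down takes 5 N.
- start_top (a point): Centre of the top of the white start button, 28 mm across, in a black housing on the deck; press straight down.
- jar: Short amber jar with black cap, 50 mm across, 58 mm tall, among the cups; not a sample cup. Origin at its underside (centre). Leave alone.
- beaker: Glass beaker, 60 mm across, 60 mm tall, among the cups; not a sample cup. Origin at its underside (centre). Leave alone.
- spoon: Narrow steel sampling spoon 170 mm long lying on the bench. Origin at its underside (centre). Leave alone.
- wash: White wash bottle, 60 mm across, 100 mm tall. Origin at its underside (centre). Leave alone.
- dish: Shallow white ceramic dish, 70 mm across, 28 mm tall. Origin at its underside (centre). Leave alone.
Things that resemble listed ones, but are neither listed nor needed, are in the scene too. Leave any pink or red look-alike of the cup1 alone. What is shaped like the cup2 but green is not meant.

How it is judged:
On the way, in this order (a step that is already met when the one before it is completed fails the run):
1. All covers are piled on the stand and all cups sit in pockets (angle between each of cup0, cup1, cup2, cup3's own z axis and vertical below 0.12 rad and linear speed of each of cup0, cup1, cup2, cup3, cover0, cover1, cover2, cover3 below 0.02 m/s and ((horizontal distance between cup0 and pocket0 below 0.006 m and z of cup0 in the frame of pocket0 below -0.027 m) or (horizontal distance between cup0 and pocket1 below 0.006 m and z of cup0 in the frame of pocket1 below -0.027 m) or (horizontal distance between cup0 and pocket2 below 0.006 m and z of cup0 in the frame of pocket2 below -0.027 m) or (horizontal distance between cup0 and pocket3 below 0.006 m and z of cup0 in the frame of pocket3 below -0.027 m)) and ((horizontal distance between cup1 and pocket0 below 0.006 m and z of cup1 in the frame of pocket0 below -0.027 m) or (horizontal distance between cup1 and pocket1 below 0.006 m and z of cup1 in the frame of pocket1 below -0.027 m) or (horizontal distance between cup1 and pocket2 below 0.006 m and z of cup1 in the frame of pocket2 below -0.027 m) or (horizontal distance between cup1 and pocket3 below 0.006 m and z of cup1 in the frame of pocket3 below -0.027 m)) and ((horizontal distance between cup2 and pocket0 below 0.006 m and z of cup2 in the frame of pocket0 below -0.027 m) or (horizontal distance between cup2 and pocket1 below 0.006 m and z of cup2 in the frame of pocket1 below -0.027 m) or (horizontal distance between cup2 and pocket2 below 0.006 m and z of cup2 in the frame of pocket2 below -0.027 m) or (horizontal distance between cup2 and pocket3 below 0.006 m and z of cup2 in the frame of pocket3 below -0.027 m)) and ((horizontal distance between cup3 and pocket0 below 0.006 m and z of cup3 in the frame of pocket0 below -0.027 m) or (horizontal distance between cup3 and pocket1 below 0.006 m and z of cup3 in the frame of pocket1 below -0.027 m) or (horizontal distance between cup3 and pocket2 below 0.006 m and z of cup3 in the frame of pocket2 below -0.027 m) or (horizontal distance between cup3 and pocket3 below 0.006 m and z of cup3 in the frame of pocket3 below -0.027 m)) and horizontal distance between each of cover0, cover1, cover2, cover3 and stand_top below 0.008 m and z of cover0 in the frame of stand_top between -0.003 and 0.042 m and angle between each of cover0, cover1, cover2, cover3's own z axis and vertical below 0.08 rad and z of cover1 in the frame of stand_top between -0.003 and 0.042 m and z of cover2 in the frame of stand_top between -0.003 and 0.042 m and z of cover3 in the frame of stand_top between -0.003 and 0.042 m), for 0.2 s.
2. Then the start button is pressed down (value of joint start above 0.0045 m), for 0.05 s.
At the end, for the whole second after the job is handed in: Each cup upright in a pocket, within 6 mm of its axis, underside over 27 mm below the deck; each cover flat in one pile on the stand, within 8 mm of its axis; all at rest; the start button, pressed at least 4.5 mm after that, is out again (under 2 mm) (all of step 1 and value of joint start below 0.002 m); the robot touches nothing.
It fails at once if The jar, beaker, spoon, wash bottle or dish is moved by more than 3 cm (distance of any of jar, beaker, spoon, wash, dish from where it was at the start of the episode above 0.03 m).
Of cup0, cup1, cup2, cup3 only 3 to 4 are there at a start; the rules pass over those that are not, and their reading is None.
Of cover0, cover1, cover2, cover3 only 3 to 4 are there at a start; the rules pass over those that are not, and their reading is None.
At some moment in a run one of cup0, cup1, cup2, cup3 may be knocked a few centimetres aside while the robot is not near it.
It also fails if it takes over 210 s, if anything falls off the work surface, if the arm or the gripper's body presses on something with over 40 N, if the wrist force passes 120 N, or if a joint passes its speed limit or range.

### The arm

A 7-joint arm with a two-finger parallel gripper is mounted at the origin on the work surface. World frame = base frame: x ahead of the robot, y to its left, z up, the work surface at z = 0. Lengths are in m, angles in rad, forces in N, time in s.
With the tool pointing down it reaches from about 0.35 to 0.9 m from the base axis. Payload 19.9 kg.
Tool frame: the origin (TCP) lies on the front face of the gripper's body, between the roots of the fingers; the fingertips stand 97 mm ahead of it and the grasp point (between the pads) lies 78 mm ahead of it; z points along the fingers, y is the direction in which the jaws open and shut (so a half turn about z gives the same grasp; the last joint's range is limited). The gripper opens to 94 mm and grips with 3 to 60 N. Pads are 16 mm wide; open, the fingers measure 119 mm over their backs; the gripper's body (75 mm by 177 mm) begins 78 mm behind the grasp point.
Start: joints at [1.196, 0.417, -0.01, 1.614, 0.005, 1.111, -0.053], TCP at [0.205, -0.59, 0.303] pointing down, gripper open.
Joint ranges: [-2.81, 2.81], [-0.39, 2.02], [-1.27, 1.25], [0.06, 2.57], [-1.19, 4.33], [0.19, 2], [-2.82, 2.82]. Speed limits (rad/s): [1.89, 1.89, 2.39, 2.39, 3.01, 3.01, 3.01].

### API

Orientations are given as a unit quaternion [x, y, z, w].
In Python, from bench import telemetry, vision, ticket gives the robot as it stands.
- The arm moves only by the shell command python3 -m pendant 'ROWS' [FORCE]. ROWS is JSON, a list that holds one entry, the list of rows, each a list of 7 numbers: the opening, from 0 (shut) to 1 (fully open), then the shift along the tool's x, y, z in m, then the turn, a rotation vector about the tool's x, y, z in rad. A call has 1 to 5 rows; each row is the pose to reach, as a shift and turn from the pose commanded when the call began, along the tool's axes at that moment; what a row does not reach only later rows make up. A row lasts 1/8 s, in which the tool goes at most 62.5 mm and 10.7 degrees, less where a joint would pass 70% of its speed; a pose out of reach is approached as far as the arm can. A call with a gripper value outside its range is refused whole. The fingers move at their own pace and stop on an object; FORCE is the grip in N (left out, the last holds). Time passes only in rows, so rows that repeat a pose let the fingers close. It gives the time, the measured TCP pose, the force and the opening at its end, in the units of the state.
- telemetry.state(): the state, without advancing time (a new reading comes with each control period).
- vision.capture(name): name is "side" or "top" or "wrist"; returns the picture (384x512x3 uint8, red, green, blue); there is no depth.
- vision.calibration(name): a dict with "fx", "fy", "cx", "cy" (pixels), "R" (3x3) and "t" (3): a world point X has camera coordinates R X + t. Camera axes: x right, y down, z forward; pixel columns grow to the right and rows downward; lengths in m; the calibration is good to about 2 mm. A picture is of the moment at which its call begins: read the wrist's pose just before it. calibration takes no time and is no camera call; for the wrist camera it gives the pose at the moment of the call.
- ticket.close_job(): hands the job in, once; it reports no verdict.
The state is a dict: "clock": time; "joint_positions": joint angles; "dq": joint speeds; "joint_torque": joint torques, N m; "eef_pos": TCP position; "tool_rot": TCP orientation; "ft_force": force on the tool from outside, world axes, zero at the start; "moment": the same for the moment, N m; "width": finger opening in m.
Only numpy, scipy, OpenCV 4.12 (cv2) and the standard library are available. Lean on these libraries where they do the work, as an engineer would, in place of code of your own. Each camera call takes 0.05 s, during which the arm holds its last target.

## Working session

There is one attempt and no reset: what is moved stays moved. The work goes in short steps, Python scripts to look and compute and a shell command to move; the robot and the scene stay as the last step left them, time stands still between calls to the robot, and variables do not carry over. Pictures are saved under pics/ and viewed, and the job is handed in when it is done.

```bash
ls; mkdir -p pics; python3 - <<'E'
from bench import telemetry, vision, ticket
import cv2
print(telemetry.state())
for n in ("top","side","wrist"):
    c=vision.calibration(n); print(n,c)
    im=vision.capture(n); cv2.imwrite(f"pics/{n}0.png",im[:,:,::-1])
E
```

```text
pics
{'clock': 0.0, 'joint_positions': array([ 1.19549614,  0.41795857, -0.01034777,  1.61421045,  0.00470494,
        1.11071986, -0.05300667]), 'dq': array([ 0.00020868,  0.0003803 , -0.00098207,  0.00039372, -0.00264895,
        0.00015863, -0.00139133]), 'joint_torque': array([-1.38127434e-04, -8.51255822e+01,  6.39524739e-01, -4.25999057e+01,
       -4.87163058e-02,  1.86588778e-02,  1.52956527e-04]), 'eef_pos': array([ 0.20469779, -0.59022931,  0.30201938]), 'tool_rot': array([ 9.86100555e-01,  1.66148403e-01, -1.45090934e-04, -6.19254291e-04]), 'ft_force': array([-0.38915694, -0.07274139,  0.52559511]), 'moment': array([ 0.02154163,  0.00740745, -0.0235264 ]), 'width': 0.09389433596436747}
top {'fx': 409.38734174173317, 'fy': 409.38734174173317, 'cx': 263.17040638983775, 'cy': 188.24512925175844, 'R': array([[ 0.02258963, -0.99950054,  0.02209934],
       [-0.99376784, -0.02486261, -0.10866156],
       [ 0.10915674, -0.01950699, -0.99383313]]), 't': array([-0.00211705,  0.5520342 ,  1.14896034])}
side {'fx': 480.48285186225104, 'fy': 480.48285186225104, 'cx': 262.80321961251275, 'cy': 196.0470752266297, 'R': array([[-0.92835431, -0.37136477, -0.01569952],
       [-0.23319751,  0.61480826, -0.75341206],
       [ 0.28944289, -0.69577224, -0.65736124]]), 't': array([0.51627603, 0.16237876, 1.13553878])}
wrist {'fx': 341.7425071199184, 'fy': 341.7425071199184, 'cx': 265.92951354422075, 'cy': 192.76320055684937, 'R': array([[ 0.32802947, -0.94466661, -0.0012908 ],
       [-0.90791335, -0.31564398,  0.27579382],
       [-0.26094065, -0.08929656, -0.96121595]]), 't': array([-0.62358054, -0.02984888,  0.3915743 ])}
```

View pics/top0.png

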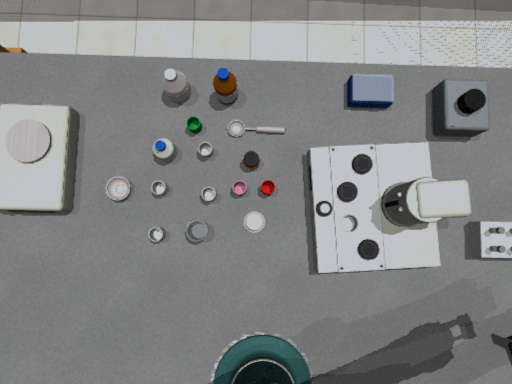

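View pics/side0.png

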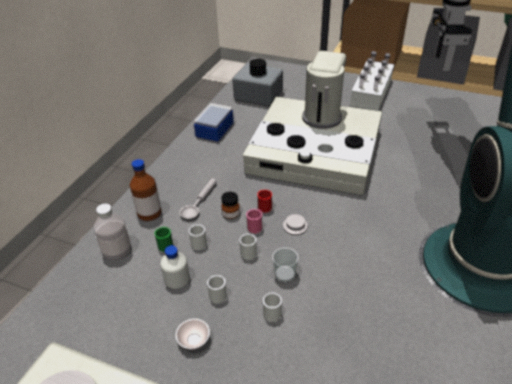

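View pics/wrist0.png

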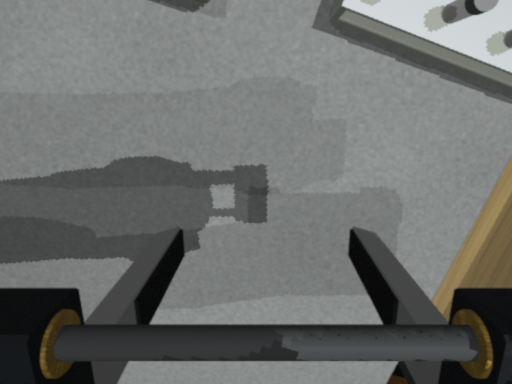

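The top view shows grey-white open cups at (205,149), (159,187), (208,194) and (156,234). Covers are at (361,163), (347,191) and (368,249), with an open pocket at (349,223). The button is at (324,208) and the stand is at (255,221).

Things that could be mistaken for a cup:
- green cup (194,125)
- pink cup (239,188)
- red cup (267,188)
- beaker (197,231)
- dish (118,188)
- jar (251,159)
- white bottles (176,85) and (163,150)

I choose the four white open cups and check them in a crop.

```bash
cat > h.py <<'E'
from bench import telemetry, vision
import cv2, numpy as np
from scipy.spatial.transform import Rotation as Ro
def ray(c,uv,z):
    d=np.array([(uv[0]-c['cx'])/c['fx'],(uv[1]-c['cy'])/c['fy'],1.])
    R=np.array(c['R']);t=np.array(c['t']); o=-R.T@t; d=R.T@d
    return o+d*(z-o[2])/d[2]
def proj(c,X):
    p=np.array(c['R'])@np.array(X)+np.array(c['t']); return np.array([c['cx']+c['fx']*p[0]/p[2],c['cy']+c['fy']*p[1]/p[2]])
def cap(n,name=None):
    c=vision.calibration(n); im=vision.capture(n)[:,:,::-1].copy()
    if name: cv2.imwrite('pics/'+name+'.png',im)
    return c,im
E
python3 - <<'E'
from h import *
c=vision.calibration('top'); im=cv2.imread('pics/top0.png')
for n,uv,z in [('cupA',(205,149),.05),('cupB',(159,187),.05),('cupC',(208,194),.05),('cupD',(156,234),.05),('beaker',(197,230),.06),('jar',(251,159),.058),('pink',(239,188),.05),('red',(267,188),.05),('green',(194,125),.05),('stand',(255,221),.02),('cov a',(361,163),.084),('cov b',(347,191),.084),('cov c',(368,249),.084),('open',(349,223),.072),('btn',(324,208),.085),('wash',(163,150),.1)]:
    print(n,ray(c,uv,z).round(3))
a=cv2.resize(im[110:260,100:290],None,fx=4,fy=4,interpolation=cv2.INTER_CUBIC)
cv2.imwrite('pics/cropA.png',a)
a=cv2.resize(im[130:280,300:450],None,fx=4,fy=4,interpolation=cv2.INTER_CUBIC)
cv2.imwrite('pics/cropB.png',a)
E
```

```text
cupA [0.658 0.18  0.05 ]
cupB [0.546 0.305 0.05 ]
cupC [0.53  0.167 0.05 ]
cupD [0.414 0.307 0.05 ]
beaker [0.428 0.192 0.06 ]
jar [0.631 0.048 0.058]
pink [0.549 0.08  0.05 ]
red [0.551 0.001 0.05 ]
green [0.727 0.214 0.05 ]
stand [0.458 0.032 0.02 ]
cov a [ 0.623 -0.258  0.084]
cov b [ 0.544 -0.219  0.084]
cov c [ 0.387 -0.277  0.084]
open [ 0.457 -0.228  0.072]
btn [ 0.496 -0.156  0.085]
wash [0.642 0.287 0.1  ]
```

View pics/cropA.png

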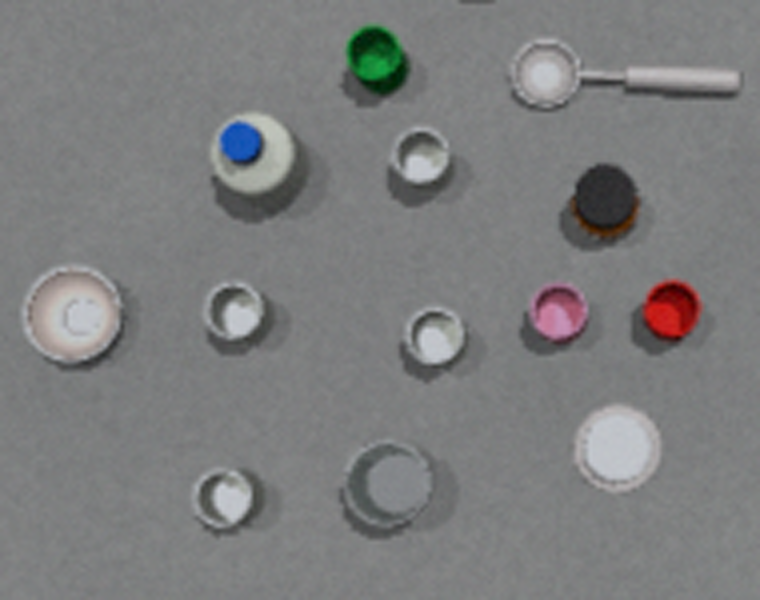

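View pics/cropB.png

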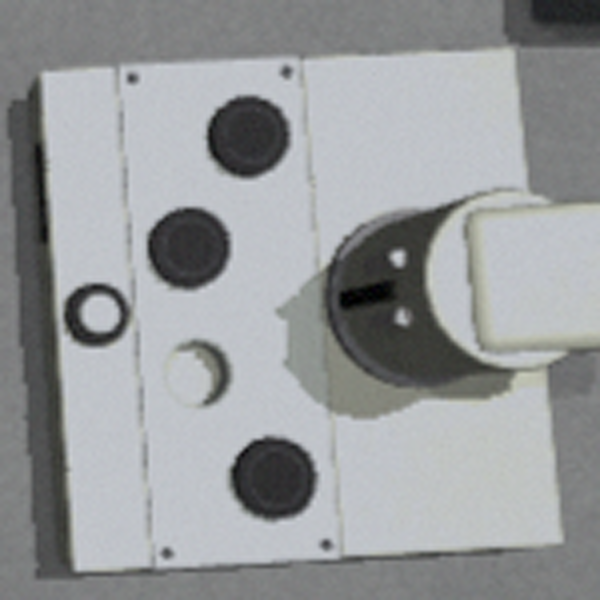

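The crop confirms four plain white cups, and the covers and open pocket are clear too. Next I measure more precisely.

```bash
python3 - <<'E'
from h import *
from scipy.optimize import least_squares
c=vision.calibration('top'); im=cv2.imread('pics/top0.png')
g=cv2.cvtColor(im,cv2.COLOR_BGR2GRAY)
def blob(u,v,cond,r=16):
    m=np.zeros_like(g); cv2.circle(m,(u,v),r,255,-1)
    m=((m>0)&cond).astype('uint8')
    n,l,s,ce=cv2.connectedComponentsWithStats(m)
    k=1+np.argmax(s[1:,4]); 
    cn,_=cv2.findContours((l==k).astype('uint8'),cv2.RETR_EXTERNAL,cv2.CHAIN_APPROX_NONE)
    return ce[k],s[k,4],cv2.minEnclosingCircle(cn[0])
P={}
for n,u,v in [('p0',361,163),('p1',347,191),('p3',368,249)]:
    ce,a,_=blob(u,v,g<80); P[n]=ray(c,ce,.084); print(n,ce.round(1),a,P[n].round(4))
ce,a,_=blob(324,208,g<100); 
b,_,mc=blob(324,208,g<110,12); print('btn ring',mc, ray(c,mc[0],.08).round(4))
w,a,_=blob(324,208,g>150,6); print('btn white',w,a,ray(c,w,.084).round(4)); P['btn']=ray(c,w,.084)
loc={'p0':(118.7,107.3),'p1':(44,153.8),'p3':(-118.7,107.3),'btn':(0,222)}
def f(x):
    r=[]
    for k in loc:
        L=np.array(loc[k])/1e3; C,S=np.cos(x[2]),np.sin(x[2])
        r+=list(np.array([C*L[0]-S*L[1]+x[0],S*L[0]+C*L[1]+x[1]])-P[k][:2])
    return r
s=least_squares(f,[.5,-.38,0]); print(s.x,np.array(s.fun).round(4))
for L in [(118.7,107.3),(44,153.8),(-44,153.8),(-118.7,107.3),(0,222)]:
    L=np.array(L)/1e3;C,S=np.cos(s.x[2]),np.sin(s.x[2]); X=np.array([C*L[0]-S*L[1]+s.x[0],S*L[0]+C*L[1]+s.x[1],.072]); print(X.round(4),proj(c,X).round(1))
for n,u,v in [('A',205,149),('B',159,187),('C',208,194),('D',156,234)]:
    ce,a,mc=blob(u,v,g>150,13); print(n,mc,ce,ray(c,mc[0],.05).round(4))
ce,a,mc=blob(255,221,g>150,14); print('stand',ce,a,mc,ray(c,ce,.02).round(4))
E
```

```text
p0 [361.5 163.6] 305 [ 0.6217 -0.2597  0.084 ]
p1 [346.6 191.5] 305 [ 0.5428 -0.2182  0.084 ]
p3 [367.8 249. ] 319 [ 0.3869 -0.2762  0.084 ]
btn ring ((323.5, 208.5), 7.905794143676758) [ 0.4946 -0.1553  0.08  ]
btn white [324.7826087  207.89855072] 69 [ 0.496  -0.1581  0.084 ]
[ 0.5116959  -0.37607503  0.07329611] [ 0.0005 -0.0007  0.0015 -0.0012 -0.0014 -0.0015 -0.0006  0.0034]
[ 0.6222 -0.2604  0.072 ] [360.6 164.2]
[ 0.5443 -0.2195  0.072 ] [346.1 191.4]
[ 0.4566 -0.2259  0.072 ] [348.4 223. ]
[ 0.3855 -0.2778  0.072 ] [367.2 249.4]
[ 0.4954 -0.1547  0.072 ] [322.8 208.3]
A ((206.0, 150.5), 5.590270042419434) [205.98305085 151.11864407] [0.6539 0.1768 0.05  ]
B ((159.0, 187.0), 6.324655532836914) [160.08450704 188.43661972] [0.5459 0.3048 0.05  ]
C ((208.31451416015625, 193.27420043945312), 7.11301326751709) [209.23529412 194.19607843] [0.5316 0.1657 0.05  ]
D ((158.0, 234.0), 6.082862854003906) [157.78947368 234.17105263] [0.4144 0.301  0.05  ]
stand [254.14985591 221.29394813] 347 ((254.0, 221.60000610351562), 10.647160530090332) [0.4567 0.0346 0.02  ]
```

```bash
cat >> h.py <<'E'
def togo(x,y,z,s=None):
    """tool-axis shift+turn from the measured pose to (x,y,z), tool x=+Y,y=+X,z down"""
    s=s or telemetry.state(); p=s['eef_pos']; R=Ro.from_quat(s['tool_rot'])
    d=R.inv().apply(np.array([x,y,z])-p); r=(R.inv()*Ro.from_quat([.5**.5,.5**.5,0,0])).as_rotvec()
    print('t',round(s['clock'],2),'pos',p.round(4),'w',round(s['width'],4),'F',s['ft_force'].round(1),'go',d.round(4),'turn',r.round(4))
E
python3 - <<'E'
from h import *
togo(.386,-.277,.38)
c=vision.calibration('wrist'); R=c['R'];o=-R.T@c['t']; s=telemetry.state()
T=Ro.from_quat(s['tool_rot']); print(T.inv().apply(o-s['eef_pos']),T.inv().apply(R[2]))
E
```

```text
t 0.15 pos [ 0.2047 -0.5903  0.3022] w 0.0937 F [-0.2  0.8  0.5] go [ 0.274  -0.2367 -0.0776] turn [-9.000e-04 -5.000e-04 -1.237e+00]
[ 0.07959078 -0.00080979 -0.08172286] [-2.75691945e-01 -7.89045964e-05  9.61246038e-01]
```

```bash
python3 -m pendant '[[[1,0.035,-0.03,-0.02,0,0,-0.18],[1,0.07,-0.06,-0.04,0,0,-0.36],[1,0.105,-0.09,-0.06,0,0,-0.54],[1,0.14,-0.12,-0.07,0,0,-0.72],[1,0.175,-0.15,-0.077,0,0,-0.9]]]' 20; python3 -c "
from h import *
togo(.386,-.277,.38)"
```

```text
clock: 0.78
eef_pos: [0.3215, -0.3901, 0.3801]
tool_rot: [0.814, 0.581, -0.0, 0.0]
ft_force: [0.4, -1.2, -0.7]
width: 0.0939
t 0.78 pos [ 0.3215 -0.3901  0.3801] w 0.0939 F [ 0.4 -1.2 -0.7] go [1.279e-01 2.420e-02 1.000e-04] turn [ 2.000e-04  5.000e-04 -3.311e-01]
```

```bash
python3 -m pendant '[[[1,0.04,0.008,0,0,0,-0.11],[1,0.08,0.016,0,0,0,-0.22],[1,0.128,0.024,0,0,0,-0.331],[1,0.128,0.024,0,0,0,-0.331]]]'; python3 -c "
from h import *
togo(.386,-.277,.38)
cap('wrist','w1')"
```

```text
clock: 1.27
eef_pos: [0.3873, -0.2758, 0.3798]
tool_rot: [0.707, 0.707, 0.0, 0.0]
ft_force: [-0.1, -1.3, 0.2]
width: 0.094
t 1.27 pos [ 0.3873 -0.2758  0.3798] w 0.094 F [-0.1 -1.3  0.2] go [-0.0012 -0.0013 -0.0002] turn [ 0.0003 -0.0002  0.0002]
```

View pics/w1.png

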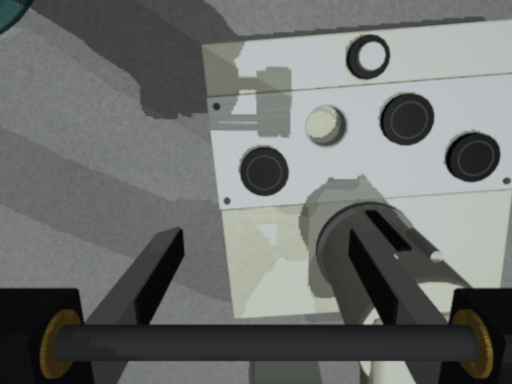

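The wrist view shows covers at (265,171), (407,119) and (473,157), the open pocket at (326,125), and the button at (370,56).

```bash
python3 - <<'E'
from h import *
from scipy.optimize import least_squares
c=vision.calibration('wrist'); im=cv2.imread('pics/w1.png'); g=im.max(2)
def bl(u,v,cond,r):
    m=np.zeros_like(g); cv2.circle(m,(u,v),r,255,-1); m=((m>0)&cond).astype('uint8')
    n,l,s,ce=cv2.connectedComponentsWithStats(m); k=1+np.argmax(s[1:,4])
    cn,_=cv2.findContours((l==k).astype('uint8'),cv2.RETR_EXTERNAL,cv2.CHAIN_APPROX_NONE)
    return cv2.fitEllipse(max(cn,key=len))
P={}
for n,u,v in [('p0',473,157),('p1',407,119),('p3',265,171)]:
    e=bl(u,v,g<80,36); P[n]=ray(c,e[0],.081); q=[ray(c,(e[0][0]+dx,e[0][1]),.081)[0] for dx in(0,e[1][0]/2)]; print(n,np.round(e[0],1),np.round(e[1],1),P[n].round(4),'dia',abs(q[1]-q[0])*2)
e=bl(370,56,g<110,30);print('ring',e, ray(c,e[0],.08))
e=bl(370,56,g>150,13); P['btn']=ray(c,e[0],.084);print('btn',e,P['btn'])
loc={'p0':(118.7,107.3),'p1':(44,153.8),'p3':(-118.7,107.3),'btn':(0,222)}
def f(x):
    r=[]
    for k in loc:
        L=np.array(loc[k])/1e3; C,S=np.cos(x[2]),np.sin(x[2]); r+=list(np.array([C*L[0]-S*L[1]+x[0],S*L[0]+C*L[1]+x[1]])-P[k][:2])
    return r
s=least_squares(f,[.5,-.38,0]); print(s.x,np.array(s.fun).round(4))
for L in [(118.7,107.3),(44,153.8),(-44,153.8),(-118.7,107.3),(0,222)]:
    L=np.array(L)/1e3;C,S=np.cos(s.x[2]),np.sin(s.x[2]); X=np.array([C*L[0]-S*L[1]+s.x[0],S*L[0]+C*L[1]+s.x[1],.072]); print(X.round(4),proj(c,X).round(1))
a=cv2.resize(im[20:220,190:512],None,fx=2.4,fy=2.4,interpolation=cv2.INTER_CUBIC); cv2.imwrite('pics/w1c.png',a)
E
```

```text
p0 [472.4 156.5] [47.2 53.9] [ 0.6174 -0.2643  0.081 ] dia 0.05302706500775445
p1 [406.5 118.8] [49.  53.9] [ 0.5388 -0.2225  0.081 ] dia 0.05349112064353978
p3 [263.8 170.8] [46.7 47.8] [ 0.3828 -0.2799  0.081 ] dia 0.05310224452867662
ring ((367.4587707519531, 56.57069778442383), (41.271663665771484, 45.655181884765625), 40.30025863647461) [ 0.49148745 -0.15888433  0.08      ]
btn ((370.787109375, 56.07301330566406), (23.254478454589844, 25.056156158447266), 6.843865871429443) [ 0.49376865 -0.15881381  0.084     ]
[ 0.50679693 -0.37939551  0.06500687] [ 0.0009 -0.0003  0.0019 -0.0005 -0.0014 -0.0001 -0.0014  0.0009]
[ 0.6183 -0.2646  0.072 ] [468.6 155.4]
[ 0.5407 -0.2231  0.072 ] [405.  118.8]
[ 0.4529 -0.2288  0.072 ] [326.1 124.3]
[ 0.3814 -0.28    0.072 ] [262.6 169.3]
[ 0.4924 -0.1579  0.072 ] [366.2  56.3]
```

View pics/w1c.png

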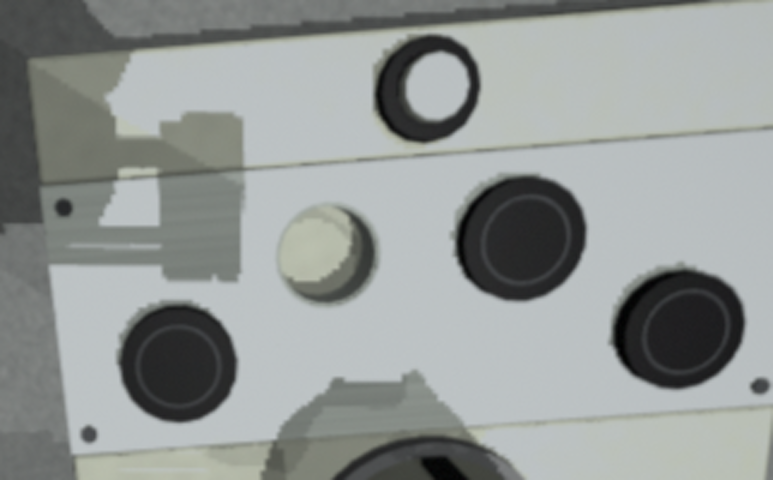

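```bash
python3 -m pendant '[[[0.8,-0.002,-0.003,0.05,0,0,0],[0.8,-0.003,-0.003,0.1,0,0,0],[0.8,-0.003,-0.003,0.13,0,0,0],[0.8,-0.003,-0.003,0.13,0,0,0],[0.8,-0.003,-0.003,0.13,0,0,0]]]'; cat > m.py <<'E'
from h import *
def dark(im,u,v,r,th=80):
    g=im.max(2); m=np.zeros_like(g); cv2.circle(m,(u,v),r,255,-1); m=((m>0)&(g<th)).astype('uint8')
    n,l,s,ce=cv2.connectedComponentsWithStats(m); k=1+np.argmax(s[1:,4])
    cn,_=cv2.findContours((l==k).astype('uint8'),cv2.RETR_EXTERNAL,cv2.CHAIN_APPROX_NONE)
    return cv2.fitEllipse(max(cn,key=len))
E
python3 -c "
from m import *
togo(.384,-.279,.25)
c,im=cap('wrist','w2')"
```

```text
clock: 1.95
eef_pos: [0.3831, -0.2823, 0.2508]
tool_rot: [0.71, 0.705, 0.0, 0.001]
ft_force: [0.4, 0.0, 0.5]
width: 0.0754
t 1.95 pos [ 0.3831 -0.2823  0.2508] w 0.0754 F [0.4 0.  0.5] go [0.0033 0.0009 0.0008] turn [ 0.0008  0.0007 -0.0072]
```

View pics/w2.png

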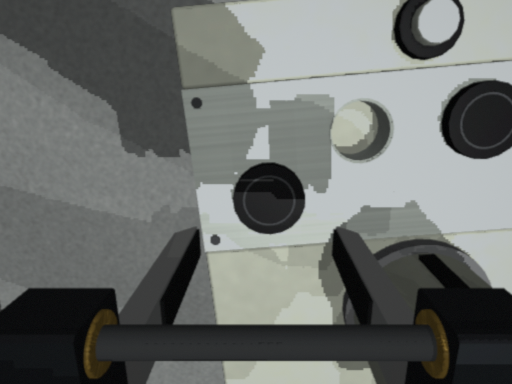

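The cover is at (269,198), between the fingers at columns 197 and 335, with the open pocket at (361,130).

```bash
python3 -c "
from m import *
c=vision.calibration('wrist'); im=cv2.imread('pics/w2.png')
e=dark(im,269,198,42); print(e, ray(c,e[0],.081)); 
print('pocket',ray(c,(361,130),.072))
e=dark(im,485,119,45);print(e,ray(c,e[0],.081))
"
```

```text
((268.64898681640625, 197.65447998046875), (70.44418334960938, 70.70319366455078), 109.39044952392578) [ 0.3844788  -0.27759852  0.081     ]
pocket [ 0.45442355 -0.22750416  0.072     ]
((479.37109375, 119.37360382080078), (71.62110900878906, 82.03791046142578), 26.866334915161133) [ 0.53694401 -0.21957372  0.081     ]
```

```bash
python3 -m pendant '[[[0.8,0.005,0.001,0.03,0,0,-0.007],[0.8,0.005,0.001,0.06,0,0,-0.007],[0.8,0.005,0.001,0.077,0,0,-0.007],[0.8,0.005,0.001,0.077,0,0,-0.007]]]'; python3 -c "
from m import *
togo(.3845,-.2776,.173)
c,im=cap('wrist','w3')"
```

```text
clock: 2.5
eef_pos: [0.384, -0.2768, 0.1729]
tool_rot: [0.707, 0.707, -0.0, -0.0]
ft_force: [0.7, 0.1, 0.6]
width: 0.0753
t 2.5 pos [ 0.384  -0.2768  0.1729] w 0.0753 F [0.7 0.1 0.6] go [-0.0008  0.0005 -0.0001] turn [-0.0003 -0.0001  0.0008]
```

View pics/w3.png

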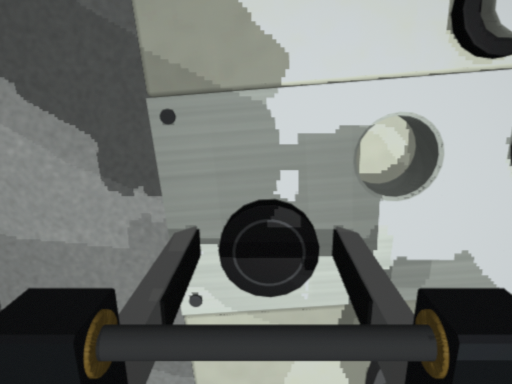

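```bash
python3 -c "
from m import *
c=vision.calibration('wrist'); im=cv2.imread('pics/w3.png')
e=dark(im,269,247,52); print(e, ray(c,e[0],.081)); 
print('pocket',ray(c,(399.5,155),.072), proj(c,(.384,-.2768,.076)))
"
```

```text
((268.56488037109375, 247.5887451171875), (96.58058166503906, 99.17877960205078), 90.7236328125) [ 0.3846883 -0.277695   0.081    ]
pocket [ 0.45543184 -0.22723185  0.072     ] [267.28860518 242.36815507]
```

```bash
python3 -m pendant '[[[0.5,-0.001,0,0,0,0,0],[0.5,-0.001,0,0,0,0,0],[0.5,-0.001,0,0,0,0,0],[0.5,-0.001,0,0,0,0,0]]]' 20;  python3 -m pendant '[[[0.5,0,0,-0.03,0,0,0],[0.5,0,0,-0.06,0,0,0],[0.5,0,0,-0.1,0,0,0],[0.5,0,0,-0.12,0,0,0],[0.5,0,0,-0.12,0,0,0]]]';python3 -c "
from m import *
togo(.4567,.0346,.29)
c,im=cap('wrist','w4')"
```

```text
clock: 3.05
eef_pos: [0.3842, -0.2779, 0.1733]
tool_rot: [0.707, 0.707, -0.0, 0.001]
ft_force: [-1.3, -0.4, 9.1]
width: 0.0555
clock: 3.68
eef_pos: [0.3843, -0.2778, 0.2939]
tool_rot: [0.707, 0.707, 0.0, 0.001]
ft_force: [-0.0, -0.4, -0.4]
width: 0.0553
t 3.67 pos [ 0.3843 -0.2778  0.2939] w 0.0553 F [-0.  -0.4 -0.4] go [0.3123 0.0727 0.0035] turn [0.0019 0.0018 0.0009]
```

View pics/w4.png

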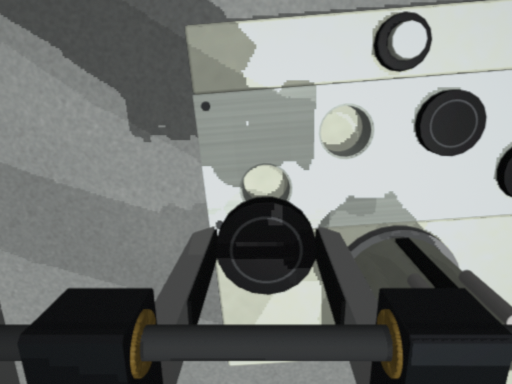

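The cover is held (width 55 mm) and pocket 3 shows at (266,183). I carry the cover towards the stand, stopping short to see it.

```bash
python3 -m pendant '[[[0.5,0.05,0.012,0,0,0,0],[0.5,0.11,0.028,0,0,0,0],[0.5,0.17,0.045,0,0,0,0],[0.5,0.23,0.065,0,0,0,0],[0.5,0.25,0.072,0,0,0,0]]]'; python3 -m pendant '[[[0.5,0,0,0.0,0,0,0],[0.5,0,0,0,0,0,0]]]';python3 -c "
from m import *
togo(.4567,.0346,.29)
c,im=cap('wrist','w5')"
```

```text
clock: 4.35
eef_pos: [0.4558, -0.0241, 0.2918]
tool_rot: [0.705, 0.709, 0.0, -0.001]
ft_force: [-0.1, -1.2, -0.7]
width: 0.0551
clock: 4.6
eef_pos: [0.4553, -0.0283, 0.2919]
tool_rot: [0.707, 0.707, -0.0, -0.001]
ft_force: [-0.6, -0.4, 0.1]
width: 0.0549
t 4.6 pos [ 0.4553 -0.0283  0.2919] w 0.0549 F [-0.6 -0.4  0.1] go [0.0629 0.0015 0.0019] turn [-0.0013 -0.0002  0.0002]
```

View pics/w5.png

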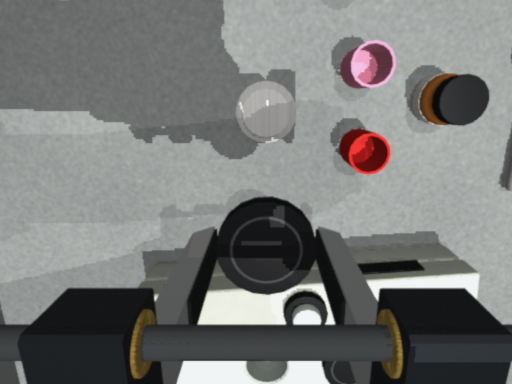

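The stand is at about (266,110), showing a top disc inside a wider foot. The held cover is at (267,246). A crop will give the exact centre.

```bash
python3 -c "
from m import *
c=vision.calibration('wrist'); im=cv2.imread('pics/w5.png')
cv2.imwrite('pics/w5c.png',cv2.resize(im[60:160,215:315],None,fx=6,fy=6,interpolation=cv2.INTER_CUBIC))
"
```

```text
(no output)
```

View pics/w5c.png

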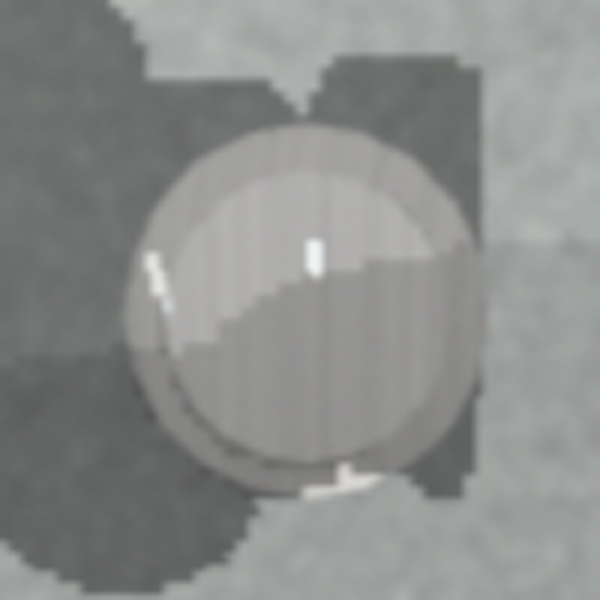

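```bash
python3 -c "
from m import *
c=vision.calibration('wrist')
print(ray(c,(265.9,112.1),.02),ray(c,(265.4,111.2),.005))
print((ray(c,(265.9+47.5/2,112.1),.02)-ray(c,(265.9-47.5/2,112.1),.02))[0])
print((ray(c,(265.9,112.1+24.2),.02)-ray(c,(265.9,112.1-24.2),.02))[1])
im=cv2.imread('pics/w5.png'); e=dark(im,267,246,50); print(e,ray(c,e[0],.292-.097+.005))
"
```

```text
[0.45392679 0.03559555 0.02      ] [0.4533896  0.03580306 0.005     ]
0.04792114179926499
-0.04759427115266943
((266.4361572265625, 245.3433074951172), (96.15647888183594, 98.72762298583984), 95.34696960449219) [ 0.45436026 -0.02771515  0.2       ]
```

```bash
python3 -m pendant '[[[0.5,0.055,-0.001,0.01,0,0,0],[0.5,0.064,-0.001,0.06,0,0,0],[0.5,0.064,-0.001,0.11,0,0,0],[0.5,0.064,-0.001,0.15,0,0,0],[0.5,0.064,-0.001,0.16,0,0,0]]]'; python3 -c "
from m import *
togo(.4545,.0355,.121)"
```

```text
clock: 5.28
eef_pos: [0.4536, 0.0357, 0.1309]
tool_rot: [0.707, 0.707, -0.001, -0.001]
ft_force: [0.5, -0.0, -0.4]
width: 0.0554
t 5.28 pos [0.4536 0.0357 0.1309] w 0.0554 F [ 0.5 -0.  -0.4] go [-0.0002  0.001   0.0099] turn [-0.0037 -0.0001 -0.    ]
```

```bash
python3 -m pendant '[[[0.5,0,0.001,0.006,0,0,0],[0.5,0,0.001,0.0095,0,0,0],[0.5,0,0.001,0.0095,0,0,0]]]'; python3 -c "
from m import *
togo(.4545,.0355,.121)"
```

```text
clock: 5.65
eef_pos: [0.456, 0.0364, 0.1239]
tool_rot: [0.707, 0.707, 0.0, 0.0]
ft_force: [-0.7, 0.0, -0.8]
width: 0.0554
t 5.65 pos [0.456  0.0364 0.1239] w 0.0554 F [-0.7  0.  -0.8] go [-0.0009 -0.0015  0.0029] turn [0.0011 0.0002 0.0007]
```

```bash
python3 -m pendant '[[[0.5,-0.001,-0.001,0.002,0,0,0],[0.5,-0.001,-0.001,0.002,0,0,0],[0.5,-0.001,-0.001,0.002,0,0,0]]]'; python3 -m pendant '[[[0.75,0,0,0,0,0,0],[0.75,0,0,0,0,0,0],[0.75,0,0,0,0,0,0]]]'; python3 -c "
from m import *
togo(.4545,.0355,.121)
c,im=cap('wrist','w6')"
```

```text
clock: 6.02
eef_pos: [0.4548, 0.0354, 0.1214]
tool_rot: [0.707, 0.707, 0.0, 0.0]
ft_force: [0.2, -2.4, 4.4]
width: 0.0554
clock: 6.4
eef_pos: [0.4546, 0.0356, 0.1211]
tool_rot: [0.707, 0.707, 0.0, -0.0]
ft_force: [0.0, -0.5, -0.7]
width: 0.0702
t 6.4 pos [0.4546 0.0356 0.1211] w 0.0702 F [ 0.  -0.5 -0.7] go [-0.0001 -0.0001  0.0001] turn [-0.0001 -0.0002  0.0011]
```

View pics/w6.png

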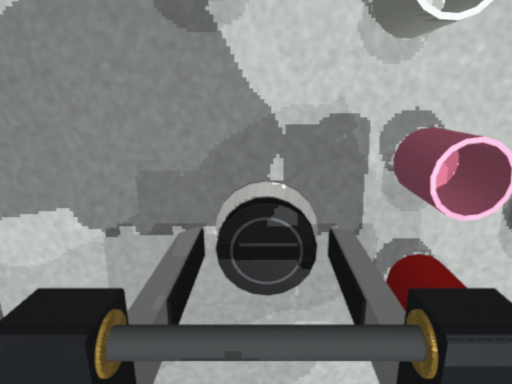

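The cover sits on the stand at (266,246), with the foot showing evenly above it. I raise and go for the next cover, checking centring from above.

```bash
python3 -m pendant '[[[0.75,0,0,-0.05,0,0,0],[0.75,0,0,-0.11,0,0,0],[0.75,0,0,-0.16,0,0,0],[0.75,-0.03,0,-0.17,0,0,0],[0.75,-0.03,0,-0.17,0,0,0]]]'; python3 -c "
from m import *
togo(.541,-.221,.29)
c,im=cap('wrist','w7')
im=im[60:300,150:390]; cv2.imwrite('pics/w7c.png',cv2.resize(im,None,fx=2.4,fy=2.4,interpolation=cv2.INTER_CUBIC))"
```

```text
clock: 7.08
eef_pos: [0.4549, 0.0038, 0.2919]
tool_rot: [0.708, 0.706, 0.0, 0.001]
ft_force: [0.2, 0.2, 0.4]
width: 0.0705
t 7.08 pos [0.4549 0.0038 0.2919] w 0.0705 F [0.2 0.2 0.4] go [-0.2247  0.0865  0.0023] turn [ 0.0015  0.001  -0.0019]
```

View pics/w7c.png

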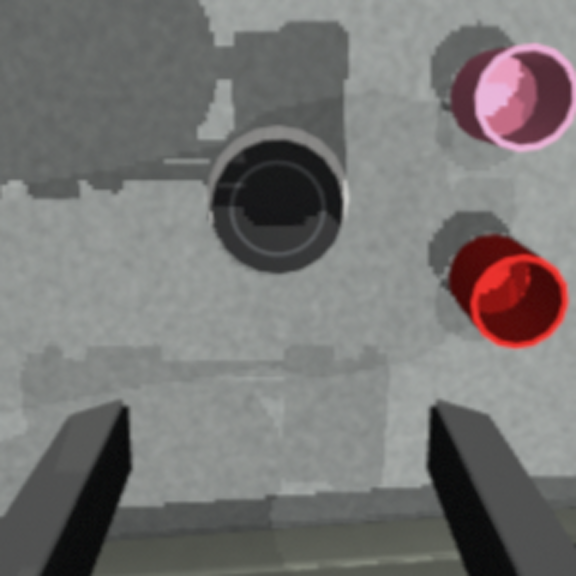

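```bash
python3 -c "
from m import *
c=vision.calibration('wrist'); im=cv2.imread('pics/w7.png')
e=dark(im,265,145,30,100); print(e,ray(c,e[0],.029)); f=lambda u,v:(150+u/2.4,60+v/2.4)
print(ray(c,f(279,125),.005),ray(c,f(210,194),.005),ray(c,f(348,194),.005))
print(ray(c,f(277,272),.03))
print('red',proj(c,(.55,0,.05)))
"
```

```text
((265.0381164550781, 145.4502716064453), (54.074615478515625, 55.21402359008789), 2.0868616104125977) [0.4527685  0.03673382 0.029     ]
[0.45402814 0.0683263  0.005     ] [0.42316936 0.03826707 0.005     ] [0.48489138 0.03824581 0.005     ]
[0.45313156 0.00821136 0.03      ]
red [364.45942253 186.02455698]
```

```bash
python3 -m pendant '[[[0.8,-0.05,0.02,0,0,0,0],[0.8,-0.1,0.04,0,0,0,0],[0.8,-0.15,0.06,0,0,0,0],[0.8,-0.2,0.08,0.02,0,0,0],[0.8,-0.224,0.086,0.042,0,0,0]]]'; python3 -m pendant '[[[0.8,0,0,0,0,0,0],[0.8,0,0,0,0,0,0]]]';python3 -c "
from m import *
togo(.5405,-.2203,.173)
c,im=cap('wrist','w8')
e=dark(im,266,200,45);print(e,ray(c,e[0],.081))"
```

```text
clock: 7.75
eef_pos: [0.5415, -0.2202, 0.2474]
tool_rot: [0.707, 0.707, -0.0, -0.0]
ft_force: [-0.6, 0.7, -0.4]
width: 0.0754
clock: 8.0
eef_pos: [0.5411, -0.2168, 0.2491]
tool_rot: [0.706, 0.708, 0.0, -0.0]
ft_force: [-0.2, 0.4, 0.4]
width: 0.0753
t 8.0 pos [ 0.5411 -0.2168  0.2491] w 0.0753 F [-0.2  0.4  0.4] go [-0.0036 -0.0006  0.0761] turn [-0.0003 -0.0009  0.0026]
((267.1290588378906, 207.19908142089844), (70.4190673828125, 70.6246566772461), 115.95874786376953) [ 0.54091513 -0.21884254  0.081     ]
```

View pics/w8.png

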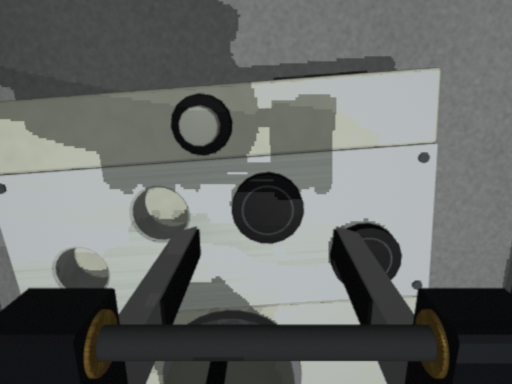

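```bash
python3 -m pendant '[[[0.8,-0.002,0,0.03,0,0,0.002],[0.8,-0.002,0,0.06,0,0,0.002],[0.8,-0.002,0,0.076,0,0,0.002],[0.8,-0.002,0,0.076,0,0,0.002],[0.8,-0.002,0,0.076,0,0,0.002]]]';python3 -c "
from m import *
togo(.541,-.219,.173)
c,im=cap('wrist','w9')
e=dark(im,268,247,52);print(e,ray(c,e[0],.081))"
```

```text
clock: 8.68
eef_pos: [0.5414, -0.2202, 0.1743]
tool_rot: [0.707, 0.707, 0.0, 0.001]
ft_force: [0.4, -0.1, -0.2]
width: 0.0752
t 8.68 pos [ 0.5414 -0.2202  0.1743] w 0.0752 F [ 0.4 -0.1 -0.2] go [ 0.0012 -0.0004  0.0013] turn [ 0.0013  0.0005 -0.0006]
((267.0132751464844, 243.2986602783203), (95.46222686767578, 98.58809661865234), 85.59649658203125) [ 0.54105123 -0.21877313  0.081     ]
```

```bash
python3 -m pendant '[[[0.5,0.001,0,0.001,0,0,0],[0.5,0.001,0,0.001,0,0,0],[0.5,0.001,0,0.001,0,0,0],[0.5,0.001,0,0.001,0,0,0]]]' 20;  python3 -m pendant '[[[0.5,0,0,-0.03,0,0,0],[0.5,0,0,-0.06,0,0,0],[0.5,0,0,-0.1,0,0,0],[0.5,0.03,-0.01,-0.12,0,0,0],[0.5,0.08,-0.03,-0.12,0,0,0]]]';python3 -c "
from m import *
togo(.4553,.0355,.15)
"
```

```text
clock: 9.22
eef_pos: [0.541, -0.2194, 0.1724]
tool_rot: [0.707, 0.707, 0.0, 0.0]
ft_force: [-0.8, 0.2, 5.0]
width: 0.0555
clock: 9.85
eef_pos: [0.5112, -0.1394, 0.2933]
tool_rot: [0.708, 0.706, 0.001, 0.001]
ft_force: [0.8, 1.5, -0.7]
width: 0.0551
t 9.85 pos [ 0.5112 -0.1394  0.2933] w 0.0551 F [ 0.8  1.5 -0.7] go [ 0.1748 -0.0568  0.1431] turn [ 0.0022  0.0006 -0.0033]
```

```bash
python3 -m pendant '[[[0.5,0.05,-0.018,0,0,0,0],[0.5,0.11,-0.037,0,0,0,0],[0.5,0.16,-0.052,0.02,0,0,0],[0.5,0.175,-0.057,0.07,0,0,0],[0.5,0.175,-0.057,0.12,0,0,0]]]'; python3 -m pendant '[[[0.5,0,0,0.022,0,0,0],[0.5,0,0,0.022,0,0,0],[0.5,0,0,0.022,0,0,0]]]';python3 -c "
from m import *
togo(.4553,.0355,.134)
"
```

```text
clock: 10.48
eef_pos: [0.4539, 0.0369, 0.1713]
tool_rot: [0.707, 0.707, 0.001, 0.001]
ft_force: [2.4, -0.8, -1.1]
width: 0.0552
clock: 10.85
eef_pos: [0.4546, 0.0358, 0.1511]
tool_rot: [0.707, 0.707, 0.0, 0.0]
ft_force: [0.2, -0.5, -0.3]
width: 0.0553
t 10.85 pos [0.4546 0.0358 0.1511] w 0.0553 F [ 0.2 -0.5 -0.3] go [-0.0003  0.0007  0.0171] turn [ 0.001  -0.0001 -0.0011]
```

```bash
python3 -m pendant '[[[0.5,0,0.001,0.008,0,0,0],[0.5,0,0.001,0.014,0,0,0],[0.5,0,0.001,0.0155,0,0,0],[0.5,0,0.001,0.0155,0,0,0]]]';python3 -c "
from m import *
togo(.4553,.0355,.1325)
cap('side','s1')
"
```

```text
clock: 11.35
eef_pos: [0.4551, 0.0357, 0.1346]
tool_rot: [0.707, 0.707, -0.0, -0.0]
ft_force: [0.4, 0.5, -1.2]
width: 0.0556
t 11.35 pos [0.4551 0.0357 0.1346] w 0.0556 F [ 0.4  0.5 -1.2] go [-0.0002  0.0002  0.0021] turn [-0.0002 -0.0001 -0.0009]
```

```bash
python3 -m pendant '[[[0.5,0,0,0.002,0,0,0],[0.5,0,0,0.002,0,0,0],[0.5,0,0,0.002,0,0,0]]]'; python3 -m pendant '[[[0.75,0,0,0,0,0,0],[0.75,0,0,0,0,0,0],[0.75,0,0,0,0,0,0]]]'; python3 -m pendant '[[[0.75,0,0,-0.05,0,0,0],[0.75,0,0,-0.11,0,0,0],[0.75,-0.01,0,-0.15,0,0,0],[0.75,-0.03,0,-0.16,0,0,0],[0.75,-0.03,0,-0.16,0,0,0]]]'; python3 -c "
from m import *
togo(.619,-.2615,.25)
c,im=cap('wrist','w10')
e=dark(im,265,145,32,100); print(e,ray(c,e[0],.041))
im=im[60:300,150:390]; cv2.imwrite('pics/w10c.png',cv2.resize(im,None,fx=2.4,fy=2.4,interpolation=cv2.INTER_CUBIC))"
```

```text
clock: 11.78
eef_pos: [0.4552, 0.0357, 0.1327]
tool_rot: [0.707, 0.707, 0.0, -0.0]
ft_force: [-0.5, -0.0, -0.3]
width: 0.0553
clock: 12.15
eef_pos: [0.4552, 0.0357, 0.1327]
tool_rot: [0.707, 0.707, 0.0, -0.0]
ft_force: [0.2, 0.5, 0.7]
width: 0.0703
clock: 12.78
eef_pos: [0.4553, 0.0046, 0.2932]
tool_rot: [0.708, 0.706, 0.0, 0.001]
ft_force: [-0.3, 0.1, -0.4]
width: 0.0705
t 12.78 pos [0.4553 0.0046 0.2932] w 0.0705 F [-0.3  0.1 -0.4] go [-0.2656  0.1645  0.0437] turn [ 0.0013  0.0008 -0.0032]
((264.91766357421875, 147.39447021484375), (56.00967025756836, 57.1772346496582), 177.25857543945312) [0.45366002 0.03584685 0.041     ]
```

View pics/w10c.png

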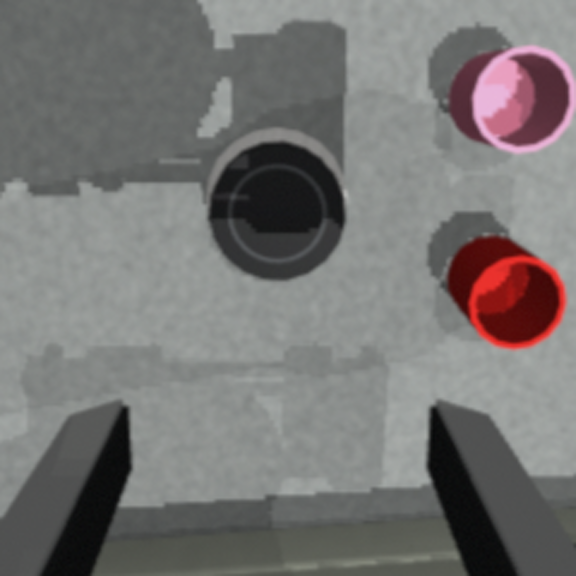

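```bash
python3 -m pendant '[[[0.8,-0.05,0.03,0,0,0,0],[0.8,-0.1,0.062,0,0,0,0],[0.8,-0.15,0.094,0,0,0,0],[0.8,-0.2,0.126,0,0,0,0],[0.8,-0.24,0.15,0.02,0,0,0]]]'; python3 -m pendant '[[[0.8,-0.026,0.015,0.023,0,0,0],[0.8,-0.026,0.015,0.023,0,0,0],[0.8,-0.026,0.015,0.023,0,0,0]]]';python3 -c "
from m import *
togo(.6195,-.262,.25)
c,im=cap('wrist','w11')
e=dark(im,266,203,42);print(e,ray(c,e[0],.081))"
```

```text
clock: 13.45
eef_pos: [0.6065, -0.2355, 0.2719]
tool_rot: [0.708, 0.707, 0.0, 0.0]
ft_force: [0.3, -0.4, -0.2]
width: 0.0748
clock: 13.82
eef_pos: [0.6201, -0.2587, 0.2492]
tool_rot: [0.707, 0.707, 0.0, -0.001]
ft_force: [-0.3, 0.8, 0.8]
width: 0.075
t 13.82 pos [ 0.6201 -0.2587  0.2492] w 0.075 F [-0.3  0.8  0.8] go [-0.0033 -0.0006 -0.0008] turn [-0.0006 -0.0013  0.0005]
((267.8840026855469, 207.06410217285156), (70.54737091064453, 70.66452026367188), 118.65750122070312) [ 0.62038477 -0.2606848   0.081     ]
```

View pics/w11.png

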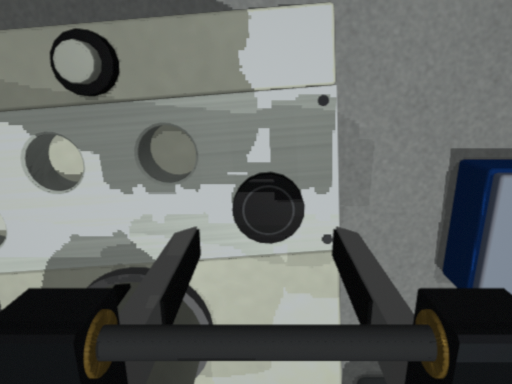

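The last cover is at (268,207), between the fingers. The pockets at (54,162) and (167,152) are open.

```bash
python3 -m pendant '[[[0.8,-0.002,0.0005,0.03,0,0,0],[0.8,-0.002,0.0005,0.06,0,0,0],[0.8,-0.002,0.0005,0.077,0,0,0],[0.8,-0.002,0.0005,0.077,0,0,0],[0.8,-0.002,0.0005,0.077,0,0,0]]]';python3 -c "
from m import *
togo(.6205,-.261,.172)
c,im=cap('wrist','w12')
e=dark(im,268,247,52);print(e,ray(c,e[0],.081))"
```

```text
clock: 14.5
eef_pos: [0.6209, -0.2623, 0.174]
tool_rot: [0.707, 0.707, 0.0, 0.001]
ft_force: [0.1, -0.9, -0.4]
width: 0.0751
t 14.5 pos [ 0.6209 -0.2623  0.174 ] w 0.0751 F [ 0.1 -0.9 -0.4] go [ 0.0013 -0.0004  0.002 ] turn [ 0.0014  0.0004 -0.0008]
((267.0110778808594, 243.22874450683594), (95.39486694335938, 99.0943374633789), 83.65515899658203) [ 0.62050993 -0.26065508  0.081     ]
```

```bash
python3 -m pendant '[[[0.5,0.001,0,0.001,0,0,0],[0.5,0.001,0,0.001,0,0,0],[0.5,0.001,0,0.001,0,0,0],[0.5,0.001,0,0.001,0,0,0]]]' 20;  python3 -m pendant '[[[0.5,0,0,-0.03,0,0,0],[0.5,0,0,-0.06,0,0,0],[0.5,0,0,-0.1,0,0,0],[0.5,0.03,-0.015,-0.12,0,0,0],[0.5,0.08,-0.045,-0.12,0,0,0]]]';python3 -c "
from m import *
togo(.4553,.0355,.165)
"
```

```text
clock: 15.05
eef_pos: [0.6205, -0.2615, 0.1719]
tool_rot: [0.707, 0.707, 0.0, 0.0]
ft_force: [-1.2, -0.2, 4.8]
width: 0.0555
clock: 15.68
eef_pos: [0.5756, -0.1815, 0.2927]
tool_rot: [0.708, 0.706, 0.001, 0.001]
ft_force: [0.7, 1.1, -0.2]
width: 0.0556
t 15.68 pos [ 0.5756 -0.1815  0.2927] w 0.0556 F [ 0.7  1.1 -0.2] go [ 0.2167 -0.1213  0.1273] turn [ 0.0023  0.0005 -0.0031]
```

```bash
python3 -m pendant '[[[0.5,0.05,-0.028,0,0,0,0],[0.5,0.1,-0.056,0,0,0,0],[0.5,0.15,-0.084,0,0,0,0],[0.5,0.2,-0.112,0.01,0,0,0],[0.5,0.217,-0.121,0.04,0,0,0]]]'; python3 -m pendant '[[[0.5,0,0,0.05,0,0,0],[0.5,0,0,0.088,0,0,0],[0.5,0,0,0.088,0,0,0]]]';python3 -c "
from m import *
togo(.4553,.0355,.1445)
"
```

```text
clock: 16.3
eef_pos: [0.4538, 0.0381, 0.2524]
tool_rot: [0.706, 0.708, 0.001, 0.001]
ft_force: [1.0, -1.1, -0.4]
width: 0.055
clock: 16.68
eef_pos: [0.4535, 0.0358, 0.1621]
tool_rot: [0.707, 0.707, -0.001, -0.002]
ft_force: [-0.3, -0.1, 0.4]
width: 0.0552
t 16.68 pos [0.4535 0.0358 0.1621] w 0.0552 F [-0.3 -0.1  0.4] go [-0.0003  0.0019  0.0176] turn [-0.0044 -0.0006 -0.0004]
```

```bash
python3 -m pendant '[[[0.5,0,0.001,0.008,0,0,0],[0.5,0,0.001,0.014,0,0,0],[0.5,0,0.001,0.0165,0,0,0],[0.5,0,0.001,0.0165,0,0,0]]]';python3 -c "
from m import *
togo(.4553,.0355,.1445)
"
```

```text
clock: 17.18
eef_pos: [0.4557, 0.0356, 0.1474]
tool_rot: [0.708, 0.707, 0.0, 0.0]
ft_force: [-0.0, -0.4, -0.8]
width: 0.0553
t 17.18 pos [0.4557 0.0356 0.1474] w 0.0553 F [-0.  -0.4 -0.8] go [-0.0001 -0.0004  0.0029] turn [ 0.0002  0.     -0.0011]
```

```bash
python3 -m pendant '[[[0.5,0,0,0.0025,0,0,0],[0.5,0,0,0.0025,0,0,0],[0.5,0,0,0.0025,0,0,0]]]'; python3 -m pendant '[[[0.75,0,0,0,0,0,0],[0.75,0,0,0,0,0,0],[0.75,0,0,0,0,0,0]]]'; python3 -m pendant '[[[0.75,0,0,-0.05,0,0,0],[0.75,0,0,-0.11,0,0,0],[0.75,-0.01,0,-0.14,0,0,0],[0.75,-0.03,0,-0.145,0,0,0],[0.75,-0.03,0,-0.145,0,0,0]]]'; python3 -c "
from m import *
togo(.531,.166,.25)
c,im=cap('wrist','w13')
e=dark(im,265,147,34,100); print(e,ray(c,e[0],.053))
cap('side','s2');cap('top','t2')
im=im[60:300,150:390]; cv2.imwrite('pics/w13c.png',cv2.resize(im,None,fx=2.4,fy=2.4,interpolation=cv2.INTER_CUBIC))"
```

```text
clock: 17.55
eef_pos: [0.4557, 0.0357, 0.1447]
tool_rot: [0.707, 0.707, 0.0, -0.0]
ft_force: [0.6, 0.6, -0.1]
width: 0.0552
clock: 17.92
eef_pos: [0.4557, 0.0357, 0.1447]
tool_rot: [0.707, 0.707, 0.0, -0.0]
ft_force: [-0.9, 0.5, -0.2]
width: 0.0702
clock: 18.55
eef_pos: [0.4557, 0.0046, 0.29]
tool_rot: [0.708, 0.706, 0.0, 0.0]
ft_force: [-0.3, -0.1, -0.6]
width: 0.0706
t 18.55 pos [0.4557 0.0046 0.29  ] w 0.0706 F [-0.3 -0.1 -0.6] go [0.1616 0.0748 0.04  ] turn [ 0.0008  0.0006 -0.0032]
((265.085205078125, 149.3292236328125), (58.45939636230469, 60.38212203979492), 169.6086883544922) [0.45408302 0.03635767 0.053     ]
```

View pics/w13c.png

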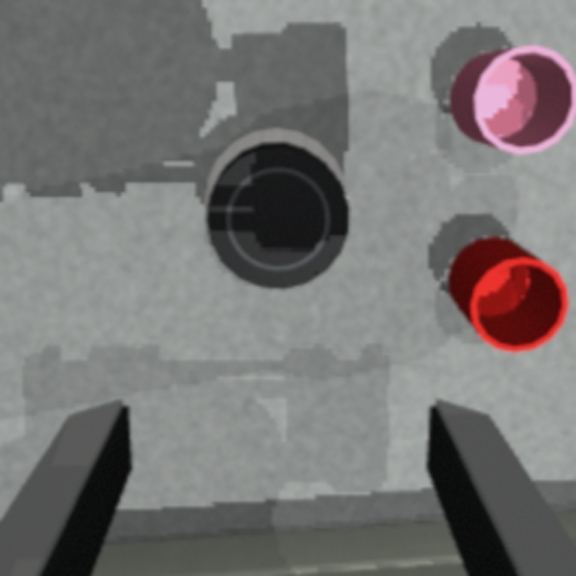

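View pics/s2.png

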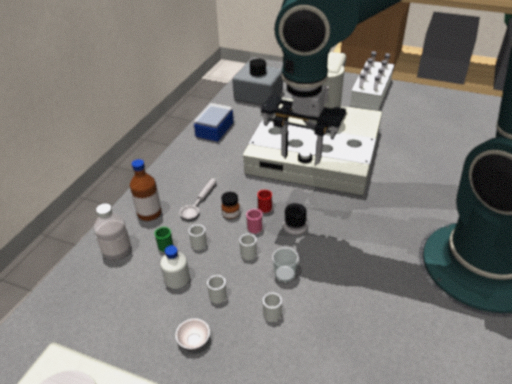

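View pics/t2.png

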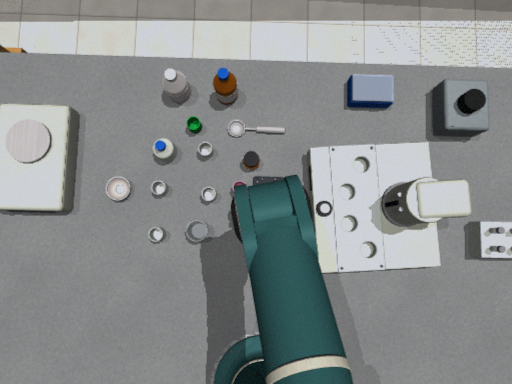

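The pile is aligned and all four pockets are open, with the cups unmoved. I start with the cup at top-view pixel (208,194).

```bash
python3 -m pendant '[[[0.75,0.04,0.02,0,0,0,0],[0.75,0.08,0.04,0,0,0,0],[0.75,0.12,0.06,0.02,0,0,0],[0.75,0.161,0.073,0.04,0,0,0],[0.75,0.161,0.073,0.04,0,0,0]]]'; python3 -c "
from m import *
togo(.531,.166,.25)
cap('wrist','w14')"
```

```text
clock: 19.32
eef_pos: [0.5278, 0.1705, 0.2476]
tool_rot: [0.706, 0.709, -0.001, -0.002]
ft_force: [-0.2, -0.7, 0.5]
width: 0.0704
t 19.32 pos [0.5278 0.1705 0.2476] w 0.0704 F [-0.2 -0.7  0.5] go [-0.0045  0.0032 -0.0024] turn [-0.0036 -0.0018  0.0043]
```

View pics/w14.png

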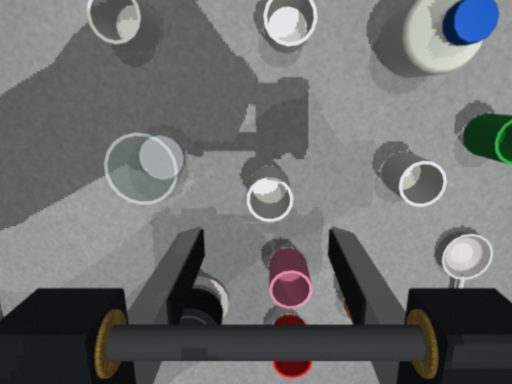

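```bash
python3 -m pendant '[[[0.75,0,0,0,0,0,0]]]';cat >> m.py <<'E'
def rim(im,u,v,r,th=165):
    """white rim ellipse, outer"""
    hs=cv2.cvtColor(im,cv2.COLOR_BGR2HSV); m=np.zeros(im.shape[:2],'uint8'); cv2.circle(m,(u,v),r,255,-1)
    m=((m>0)&(hs[:,:,2]>th)&(hs[:,:,1]<60)).astype('uint8')
    n,l,s,ce=cv2.connectedComponentsWithStats(m,connectivity=8); k=1+np.argmax(s[1:,4])
    cn,_=cv2.findContours((l==k).astype('uint8'),cv2.RETR_EXTERNAL,cv2.CHAIN_APPROX_NONE)
    return cv2.fitEllipse(cv2.convexHull(max(cn,key=len)))
E
python3 -c "
from m import *
togo(.531,.166,.25)
c,im=cap('wrist','w15')
for th in (165,180,195):
  e=rim(im,270,199,30,th);print(e,ray(c,e[0],.05))
cv2.imwrite('pics/w15c.png',cv2.resize(im[150:250,210:330],None,fx=5,fy=5,interpolation=cv2.INTER_CUBIC))"
```

```text
clock: 19.5
eef_pos: [0.5286, 0.1662, 0.2496]
tool_rot: [0.708, 0.707, -0.0, -0.0]
ft_force: [-0.4, -0.4, -0.4]
width: 0.0706
t 19.5 pos [0.5286 0.1662 0.2496] w 0.0706 F [-0.4 -0.4 -0.4] go [-0.0002  0.0024 -0.0004] turn [-0.0004  0.0002 -0.0012]
((267.5973815917969, 193.15261840820312), (43.99025344848633, 47.335872650146484), 94.85336303710938) [0.52889965 0.1661421  0.05      ]
((267.5772399902344, 193.35516357421875), (42.856353759765625, 46.902503967285156), 92.514892578125) [0.52888249 0.16596146 0.05      ]
((267.4720458984375, 193.32484436035156), (42.25701904296875, 46.339088439941406), 99.23268127441406) [0.52879233 0.16598858 0.05      ]
```

View pics/w15c.png

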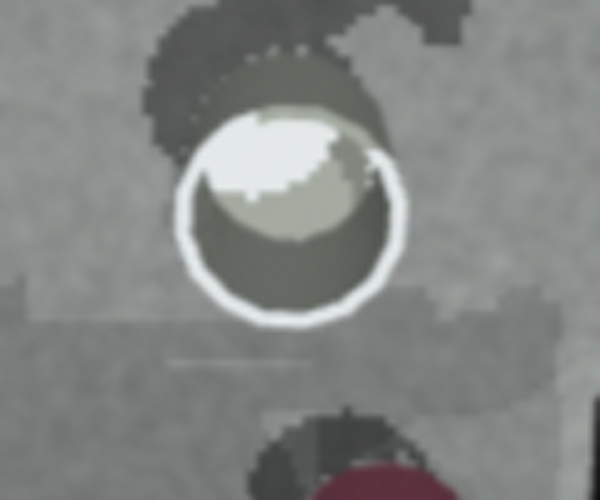

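```bash
python3 -m pendant '[[[0.75,0,0.001,0.04,0,0,0],[0.75,0,0.001,0.08,0,0,0],[0.75,0,0.001,0.11,0,0,0],[0.75,0,0.001,0.118,0,0,0],[0.75,0,0.001,0.118,0,0,0]]]'; python3 -c "
from m import *
togo(.5295,.166,.131)
c,im=cap('wrist','w16')
e=rim(im,268,220,48,180);print(e,ray(c,e[0],.05))"
```

```text
clock: 20.18
eef_pos: [0.5301, 0.1663, 0.1323]
tool_rot: [0.708, 0.707, 0.0, 0.0]
ft_force: [-0.0, -0.3, -0.9]
width: 0.0702
t 20.18 pos [0.5301 0.1663 0.1323] w 0.0702 F [-0.  -0.3 -0.9] go [-0.0003 -0.0006  0.0013] turn [ 0.0004 -0.0001 -0.0017]
((265.4913330078125, 247.52183532714844), (53.56220245361328, 67.70060729980469), 80.7720718383789) [0.5287328  0.17044148 0.05      ]
```

View pics/w16.png

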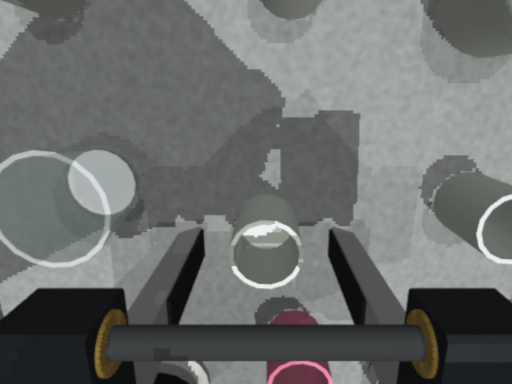

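The rim is centred between the fingers at (266,254). I close and lift.

```bash
python3 -m pendant '[[[0.35,0,0,0.001,0,0,0],[0.35,0,0,0.001,0,0,0],[0.35,0,0,0.001,0,0,0],[0.35,0,0,0.001,0,0,0],[0.35,0,0,0.001,0,0,0]]]' 15;  python3 -m pendant '[[[0.35,0,0,-0.04,0,0,0],[0.35,0,0,-0.08,0,0,0],[0.35,0,0,-0.12,0,0,0],[0.35,0,0,-0.145,0,0,0],[0.35,0,0,-0.145,0,0,0]]]';python3 -c "
from m import *
togo(.457,-.226,.28)
c,im=cap('wrist','w17')
e=rim(im,268,220,48,180);print(e,ray(c,e[0],.28-.081))"
```

```text
clock: 20.85
eef_pos: [0.5299, 0.1667, 0.1308]
tool_rot: [0.707, 0.707, 0.0, 0.0]
ft_force: [0.0, -0.1, 3.6]
width: 0.0394
clock: 21.48
eef_pos: [0.5302, 0.1668, 0.277]
tool_rot: [0.708, 0.707, 0.001, 0.001]
ft_force: [0.1, 0.1, -1.3]
width: 0.0396
t 21.48 pos [0.5302 0.1668 0.277 ] w 0.0396 F [ 0.1  0.1 -1.3] go [-0.3929 -0.0727 -0.0033] turn [ 0.0025 -0.0003 -0.0012]
((255.60604858398438, 232.79296875), (11.172417640686035, 24.388885498046875), 84.20892333984375) [0.52409727 0.18103714 0.199     ]
```

View pics/w17.png

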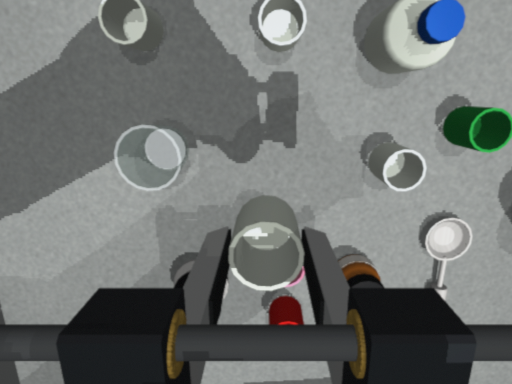

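```bash
python3 -m pendant '[[[0.35,-0.05,-0.003,-0.01,0,0,0],[0.35,-0.11,-0.009,-0.02,0,0,0],[0.35,-0.17,-0.015,-0.023,0,0,0],[0.35,-0.23,-0.02,-0.023,0,0,0],[0.35,-0.29,-0.026,-0.023,0,0,0]]]';python3 -m pendant '[[[0.35,-0.06,-0.002,0,0,0,0],[0.35,-0.12,-0.003,0,0,0,0],[0.35,-0.137,-0.004,0,0,0,0],[0.35,-0.137,-0.004,0,0,0,0],[0.35,-0.137,-0.004,0,0,0,0]]]';python3 -c "
from m import *
togo(.457,-.226,.28)
c,im=cap('wrist','w18');np.save('c18.npy',c)"
```

```text
clock: 22.15
eef_pos: [0.5026, -0.1254, 0.2975]
tool_rot: [0.708, 0.707, -0.0, -0.001]
ft_force: [1.2, -0.4, -1.2]
width: 0.0394
clock: 22.78
eef_pos: [0.4996, -0.2585, 0.2982]
tool_rot: [0.707, 0.708, 0.0, -0.0]
ft_force: [-0.2, 1.0, -0.4]
width: 0.04
t 22.77 pos [ 0.4996 -0.2585  0.2982] w 0.04 F [-0.2  1.  -0.4] go [ 0.0326 -0.0426  0.0182] turn [-0.0005 -0.0009  0.0012]
```

View pics/w18.png

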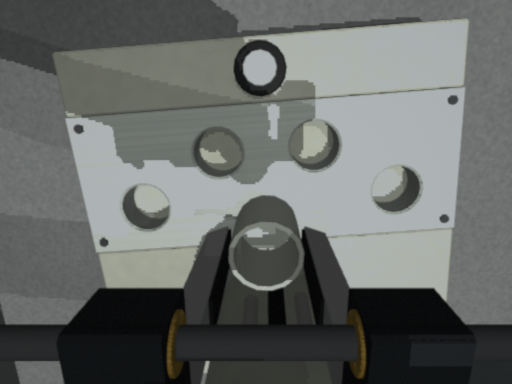

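All four pocket mouths show: (146,206), (219,152), (314,145) and (396,188). The button is at (260,68).

```bash
python3 -c "
import cv2
im=cv2.imread('pics/w18.png')
t=[cv2.resize(im[v-32:v+32,u-36:u+36],None,fx=5.5,fy=5.5,interpolation=cv2.INTER_CUBIC) for u,v in [(146,206),(219,152),(314,145),(396,188)]]
import numpy as np
cv2.imwrite('pics/w18c.png',np.vstack([np.hstack(t[:2]),np.hstack(t[2:])])[:704])"
```

```text
(no output)
```

View pics/w18c.png

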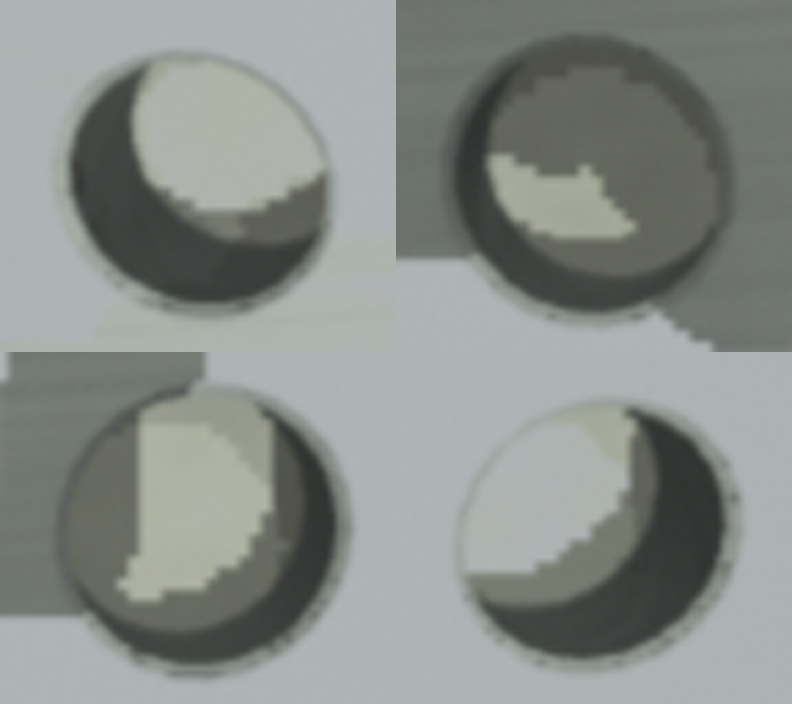

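```bash
python3 - <<'E'
from m import *
from scipy.optimize import least_squares
c=np.load('c18.npy',allow_pickle=True).item()
px={'p3':(145.05,207.05),'p2':(217.8,152.1),'p1':(314.6,145.05),'p0':(396.5,189.05)}
loc={'p0':(118.7,107.3),'p1':(44,153.8),'p2':(-44,153.8),'p3':(-118.7,107.3)}
P={k:ray(c,px[k],.072) for k in px}
for k in P: print(k,P[k].round(4))
print('dia p2',ray(c,(217.8+26.1,152.1),.072)-ray(c,(217.8-26.1,152.1),.072))
def f(x):
    r=[]
    for k in loc:
        L=np.array(loc[k])/1e3; C,S=np.cos(x[2]),np.sin(x[2]); r+=list(np.array([C*L[0]-S*L[1]+x[0],S*L[0]+C*L[1]+x[1]])-P[k][:2])
    return r
s=least_squares(f,[.5,-.38,0]); print(s.x,np.array(s.fun).round(4))
for L in [(118.7,107.3),(44,153.8),(-44,153.8),(-118.7,107.3),(0,222)]:
    L=np.array(L)/1e3;C,S=np.cos(s.x[2]),np.sin(s.x[2]); X=np.array([C*L[0]-S*L[1]+s.x[0],S*L[0]+C*L[1]+s.x[1],.072]); print(X.round(4),proj(c,X).round(1))
E
```

```text
p3 [ 0.3838 -0.28    0.072 ]
p2 [ 0.4547 -0.2274  0.072 ]
p1 [ 0.5422 -0.2209  0.072 ]
p0 [ 0.6204 -0.2619  0.072 ]
dia p2 [4.73224379e-02 7.45306337e-05 0.00000000e+00]
[ 0.51021797 -0.37770835  0.07612141] [-0.      0.0002  0.0002 -0.0001 -0.0001 -0.0003 -0.0001  0.0002]
[ 0.6204 -0.2617  0.072 ] [396.5 188.9]
[ 0.5424 -0.221   0.072 ] [314.8 145.2]
[ 0.4546 -0.2277  0.072 ] [217.7 152.4]
[ 0.3837 -0.2797  0.072 ] [145.  206.8]
[ 0.4933 -0.1564  0.072 ] [260.1  69. ]
```

```bash
python3 -m pendant '[[[0.35,0.015,-0.02,0,0,0,0],[0.35,0.031,-0.044,0.02,0,0,0],[0.35,0.031,-0.044,0.06,0,0,0],[0.35,0.031,-0.044,0.08,0,0,0],[0.35,0.031,-0.044,0.08,0,0,0]]]';python3 -c "
from m import *
togo(.4551,-.2276,.20)
c,im=cap('wrist','w19')
cv2.imwrite('pics/w19c.png',cv2.resize(im[100:320,170:390],None,fx=2.7,fy=2.7,interpolation=cv2.INTER_CUBIC))"
```

```text
clock: 23.45
eef_pos: [0.4551, -0.2279, 0.2179]
tool_rot: [0.707, 0.707, -0.0, -0.001]
ft_force: [-0.2, 0.3, -0.8]
width: 0.0396
t 23.45 pos [ 0.4551 -0.2279  0.2179] w 0.0396 F [-0.2  0.3 -0.8] go [ 0.0003 -0.      0.0179] turn [-0.0017 -0.0013  0.0009]
```

View pics/w19c.png

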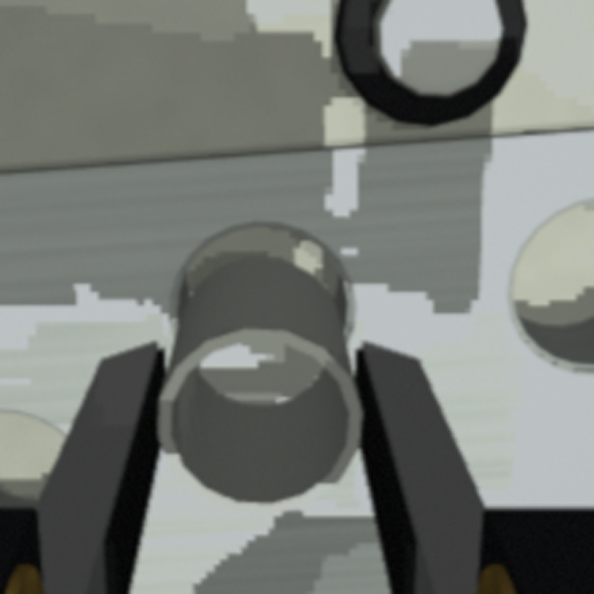

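```bash
python3 -m pendant '[[[0.35,0,0,0.01,0,0,0],[0.35,0,0,0.018,0,0,0],[0.35,0,0,0.024,0,0,0],[0.35,0,0,0.024,0,0,0]]]';python3 -c "
from m import *
togo(.4551,-.2276,.171)"
```

```text
clock: 24.0
eef_pos: [0.4552, -0.2292, 0.1942]
tool_rot: [0.707, 0.707, -0.0, -0.0]
ft_force: [-0.5, -0.2, -0.7]
width: 0.0395
t 24.0 pos [ 0.4552 -0.2292  0.1942] w 0.0395 F [-0.5 -0.2 -0.7] go [ 0.0016 -0.0001  0.0232] turn [-0.0006 -0.0005 -0.0009]
```

```bash
python3 -m pendant '[[[0.35,0.001,0,0.006,0,0,0],[0.35,0.001,0,0.012,0,0,0],[0.35,0.001,0,0.018,0,0,0],[0.35,0.001,0,0.022,0,0,0],[0.35,0.001,0,0.022,0,0,0]]]';python3 -c "
from m import *
togo(.4551,-.2276,.171)"
```

```text
clock: 24.62
eef_pos: [0.4553, -0.2282, 0.1723]
tool_rot: [0.707, 0.707, -0.0, -0.0]
ft_force: [0.5, -0.0, -0.4]
width: 0.0396
t 24.62 pos [ 0.4553 -0.2282  0.1723] w 0.0396 F [ 0.5 -0.  -0.4] go [ 0.0006 -0.0002  0.0013] turn [-0.0005 -0.0004 -0.0009]
```

Almost at the floor (about 1.3 mm left), so I release and retreat. I also look ahead to the next cup.

```bash
python3 -m pendant '[[[0.6,0,0,0,0,0,0],[0.6,0,0,0,0,0,0],[0.6,0,0,0,0,0,0],[0.6,0,0,-0.04,0,0,0],[0.6,0,0,-0.09,0,0,0]]]';python3 -m pendant '[[[0.7,0,0,-0.03,0,0,0],[0.7,-0.02,0,-0.035,0,0,0],[0.7,-0.02,0,-0.035,0,0,0]]]';python3 -c "
from m import *
togo(.544,.30,.30)
c,im=cap('wrist','w20')"
```

```text
clock: 25.25
eef_pos: [0.455, -0.228, 0.2632]
tool_rot: [0.707, 0.707, -0.0, -0.001]
ft_force: [-0.2, -0.4, 0.4]
width: 0.0566
clock: 25.62
eef_pos: [0.4549, -0.2501, 0.297]
tool_rot: [0.708, 0.706, -0.0, -0.0]
ft_force: [0.1, 0.1, -0.2]
width: 0.066
t 25.62 pos [ 0.4549 -0.2501  0.297 ] w 0.066 F [ 0.1  0.1 -0.2] go [ 0.5504  0.0872 -0.003 ] turn [-0.0005  0.0001 -0.0034]
```

View pics/w20.png

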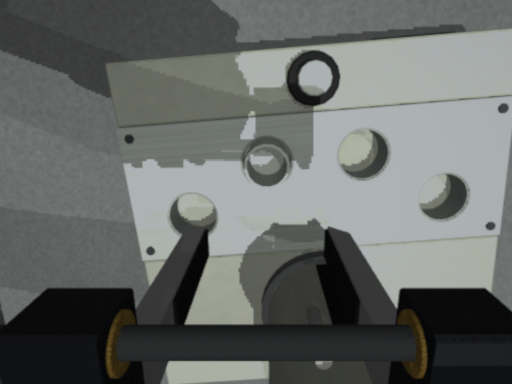

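Cup one sits in its pocket at (267,165). Now for the cup at top-view pixel (205,149).

```bash
python3 -m pendant '[[[0.75,0.04,0.018,0,0,0,0],[0.75,0.09,0.042,0,0,0,0],[0.75,0.145,0.068,0,0,0,0],[0.75,0.2,0.094,0,0,0,0],[0.75,0.255,0.12,0,0,0,0]]]';python3 -m pendant '[[[0.75,0.05,0.023,0,0,0,0],[0.75,0.1,0.047,0.01,0,0,0],[0.75,0.15,0.07,0.03,0,0,0],[0.75,0.172,0.079,0.047,0,0,0],[0.75,0.172,0.079,0.047,0,0,0]]]';python3 -m pendant '[[[0.75,0,0,0,0,0,0]]]';python3 -c "
from m import *
togo(.654,.178,.25)
c,im=cap('wrist','w21');np.save('c21.npy',c)"
```

```text
clock: 26.3
eef_pos: [0.5758, 0.0086, 0.2963]
tool_rot: [0.707, 0.707, -0.001, -0.001]
ft_force: [0.5, -1.3, 0.7]
width: 0.0703
clock: 26.92
eef_pos: [0.6536, 0.1808, 0.2475]
tool_rot: [0.706, 0.708, -0.001, -0.002]
ft_force: [-0.4, -0.5, 0.9]
width: 0.0703
clock: 27.05
eef_pos: [0.6545, 0.1779, 0.2501]
tool_rot: [0.708, 0.707, -0.001, -0.0]
ft_force: [-0.2, -0.3, 0.3]
width: 0.0703
t 27.05 pos [0.6545 0.1779 0.2501] w 0.0703 F [-0.2 -0.3  0.3] go [ 0.0001 -0.0005  0.0001] turn [-0.0011  0.0004 -0.0013]
```

View pics/w21.png

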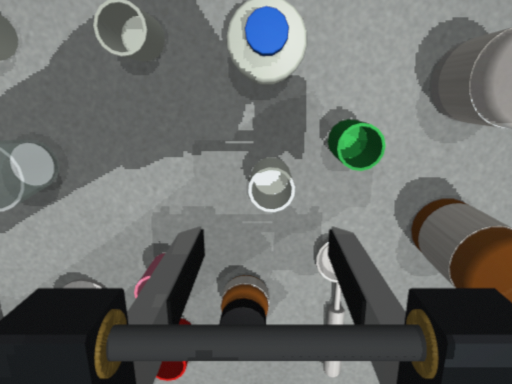

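```bash
python3 -c "
from m import *
c=np.load('c21.npy',allow_pickle=True).item()
print(ray(c,(271.5,189.5),.05), ray(c,(437,205),.0),ray(c,(415,225),0))
t=vision.calibration('top'); print('bottle base',ray(t,(227,103),0),ray(t,(225,76),.15))"
```

```text
[0.65799786 0.18089289 0.05      ] [0.82771114 0.15052358 0.        ] [0.8078808  0.12871258 0.        ]
bottle base [0.81114277 0.12538931 0.        ] [0.83645259 0.12167269 0.15      ]
```

```bash
python3 -m pendant '[[[0.75,0.003,0.0035,0.04,0,0,0],[0.75,0.003,0.0035,0.08,0,0,0],[0.75,0.003,0.0035,0.11,0,0,0],[0.75,0.003,0.0035,0.119,0,0,0],[0.75,0.003,0.0035,0.119,0,0,0]]]'; python3 -c "
from m import *
togo(.658,.181,.131)
c,im=cap('wrist','w22')
print(proj(c,(.658,.181,.05)))"
```

```text
clock: 27.72
eef_pos: [0.6586, 0.181, 0.1324]
tool_rot: [0.708, 0.706, 0.0, 0.0]
ft_force: [-0.0, 0.6, 1.1]
width: 0.0706
t 27.73 pos [0.6586 0.181  0.1324] w 0.0706 F [-0.   0.6  1.1] go [-0.     -0.0006  0.0014] turn [ 0.0004 -0.0001 -0.0017]
[266.97140286 254.66910007]
```

View pics/w22.png

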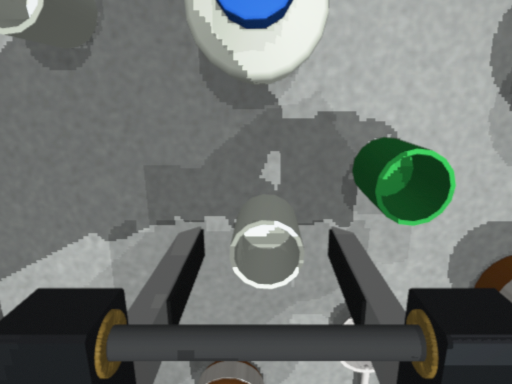

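```bash
python3 -m pendant '[[[0.35,0,0,0.001,0,0,0],[0.35,0,0,0.001,0,0,0],[0.35,0,0,0.001,0,0,0],[0.35,0,0,0.001,0,0,0],[0.35,0,0,0.001,0,0,0]]]' 15;  python3 -m pendant '[[[0.35,0,0,-0.04,0,0,0],[0.35,0,0,-0.08,0,0,0],[0.35,0,0,-0.12,0,0,0],[0.35,0,0,-0.14,0,0,0],[0.35,-0.02,-0.005,-0.14,0,0,0]]]';python3 -c "
from m import *
togo(.5428,-.2208,.27)"
```

```text
clock: 28.4
eef_pos: [0.6584, 0.1815, 0.1309]
tool_rot: [0.707, 0.707, 0.0, 0.0]
ft_force: [0.2, -0.8, 4.5]
width: 0.0396
clock: 29.02
eef_pos: [0.6531, 0.1625, 0.2713]
tool_rot: [0.707, 0.708, 0.001, 0.0]
ft_force: [0.8, -0.4, -1.8]
width: 0.0394
t 29.02 pos [0.6531 0.1625 0.2713] w 0.0394 F [ 0.8 -0.4 -1.8] go [-0.3832 -0.1107  0.0008] turn [ 0.0012 -0.001   0.0011]
```

```bash
python3 -m pendant '[[[0.35,-0.05,-0.015,0,0,0,0],[0.35,-0.105,-0.03,0,0,0,0],[0.35,-0.16,-0.046,0,0,0,0],[0.35,-0.215,-0.062,0,0,0,0],[0.35,-0.27,-0.078,0,0,0,0]]]';python3 -m pendant '[[[0.35,-0.05,-0.015,0,0,0,0],[0.35,-0.1,-0.029,0,0,0,0],[0.35,-0.113,-0.0327,0.02,0,0,0],[0.35,-0.113,-0.0327,0.053,0,0,0],[0.35,-0.113,-0.0327,0.053,0,0,0]]]';python3 -m pendant '[[[0.35,0,0,0,0,0,0]]]';python3 -c "
from m import *
togo(.5428,-.2208,.20)
c,im=cap('wrist','w23')
cv2.imwrite('pics/w23c.png',cv2.resize(im[100:320,170:390],None,fx=2.7,fy=2.7,interpolation=cv2.INTER_CUBIC))"
```

```text
clock: 29.65
eef_pos: [0.5731, -0.1114, 0.269]
tool_rot: [0.708, 0.706, -0.001, -0.001]
ft_force: [1.7, -0.1, -0.6]
width: 0.0402
clock: 30.28
eef_pos: [0.5405, -0.2209, 0.2145]
tool_rot: [0.707, 0.707, -0.001, -0.003]
ft_force: [-0.1, 0.8, -1.1]
width: 0.0396
clock: 30.4
eef_pos: [0.5424, -0.2209, 0.2179]
tool_rot: [0.707, 0.707, 0.0, -0.0]
ft_force: [-0.1, 0.2, 0.3]
width: 0.0397
t 30.4 pos [ 0.5424 -0.2209  0.2179] w 0.0397 F [-0.1  0.2  0.3] go [0.     0.0004 0.0179] turn [-0.0001 -0.0005 -0.0001]
```

View pics/w23c.png

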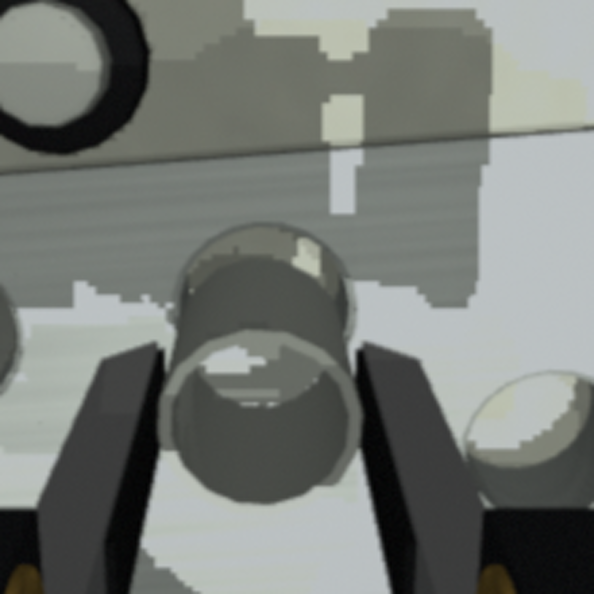

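This looks the same as the last good fit: cup over the mouth, centred at crop (262,300). I lower it in steps.

```bash
python3 -m pendant '[[[0.35,0,0,0.01,0,0,0],[0.35,0,0,0.018,0,0,0],[0.35,0,0,0.024,0,0,0],[0.35,0,0,0.024,0,0,0]]]';python3 -c "
from m import *
togo(.5428,-.2211,.171)"
```

```text
clock: 30.95
eef_pos: [0.542, -0.2213, 0.1931]
tool_rot: [0.707, 0.707, -0.0, -0.0]
ft_force: [0.0, 0.5, -0.1]
width: 0.0396
t 30.95 pos [ 0.542  -0.2213  0.1931] w 0.0396 F [ 0.   0.5 -0.1] go [0.0002 0.0008 0.0221] turn [-0.0008 -0.0005 -0.0009]
```

```bash
python3 -m pendant '[[[0.35,0,0.0005,0.006,0,0,0],[0.35,0,0.0005,0.012,0,0,0],[0.35,0,0.0005,0.018,0,0,0],[0.35,0,0.0005,0.021,0,0,0],[0.35,0,0.0005,0.021,0,0,0]]]';python3 -c "
from m import *
togo(.5428,-.2211,.171)"
```

```text
clock: 31.58
eef_pos: [0.5426, -0.2213, 0.1724]
tool_rot: [0.707, 0.707, -0.0, -0.0]
ft_force: [-1.2, -0.4, -0.9]
width: 0.0396
t 31.57 pos [ 0.5426 -0.2213  0.1724] w 0.0396 F [-1.2 -0.4 -0.9] go [0.0002 0.0002 0.0014] turn [-0.0003 -0.0003 -0.001 ]
```

```bash
python3 -m pendant '[[[0.6,0,0,0,0,0,0],[0.6,0,0,0,0,0,0],[0.6,0,0,0,0,0,0],[0.6,0,0,-0.04,0,0,0],[0.6,0,0,-0.09,0,0,0]]]';python3 -m pendant '[[[0.7,0,0,-0.03,0,0,0],[0.7,0.03,0,-0.03,0,0,0],[0.7,0.08,0,-0.03,0,0,0]]]';python3 -c "
from m import *
togo(.546,.305,.29)
c,im=cap('top','t3')"
```

```text
clock: 32.2
eef_pos: [0.5423, -0.2212, 0.2631]
tool_rot: [0.707, 0.707, -0.0, -0.001]
ft_force: [0.9, -0.5, -0.2]
width: 0.0565
clock: 32.58
eef_pos: [0.5427, -0.1418, 0.2929]
tool_rot: [0.708, 0.706, 0.0, 0.0]
ft_force: [0.3, 1.6, -0.2]
width: 0.0658
t 32.58 pos [ 0.5427 -0.1418  0.2929] w 0.0658 F [ 0.3  1.6 -0.2] go [0.4468 0.0016 0.0027] turn [ 0.0006  0.0005 -0.0039]
```

View pics/t3.png

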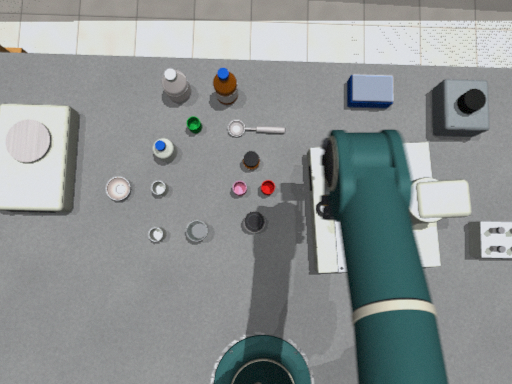

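Two cups are left: (159,188) and (156,235). I also triangulate the wash bottle cap for clearance.

```bash
python3 -c "
from m import *
a=vision.calibration('top');b=vision.calibration('side')
P=lambda c:np.array([[c['fx'],0,c['cx']],[0,c['fy'],c['cy']],[0,0,1]])@np.c_[c['R'],c['t']]
X=cv2.triangulatePoints(P(a),P(b),np.array([[160.],[146.]]),np.array([[171.],[251.]]));print((X[:3]/X[3]).ravel())"
python3 -m pendant '[[[0.7,0.05,0,0,0,0,0],[0.7,0.11,0,0,0,0,0],[0.7,0.17,0,0,0,0,0],[0.7,0.23,0,0,0,0,0],[0.7,0.29,0.001,0,0,0,0]]]';python3 -m pendant '[[[0.7,0.06,0,0,0,0,0],[0.7,0.12,0,0.01,0,0,0],[0.7,0.155,0,0.03,0,0,0],[0.7,0.155,0,0.042,0,0,0],[0.7,0.155,0,0.042,0,0,0]]]';python3 -m pendant '[[[0.7,0,0,0,0,0,0]]]';python3 -c "
from m import *
togo(.546,.305,.25)
c,im=cap('wrist','w24');np.save('c24.npy',c)"
```

```text
[0.65336945 0.29687713 0.09545504]
clock: 33.25
eef_pos: [0.5439, 0.1503, 0.2929]
tool_rot: [0.708, 0.707, 0.0, 0.0]
ft_force: [1.0, -0.2, -0.1]
width: 0.066
clock: 33.88
eef_pos: [0.5442, 0.3027, 0.2498]
tool_rot: [0.708, 0.707, -0.001, -0.0]
ft_force: [-0.2, -0.6, -0.7]
width: 0.0658
clock: 34.0
eef_pos: [0.5448, 0.3025, 0.2513]
tool_rot: [0.708, 0.706, 0.0, 0.0]
ft_force: [0.5, 1.0, 0.4]
width: 0.0658
t 34.0 pos [0.5448 0.3025 0.2513] w 0.0658 F [0.5 1.  0.4] go [0.0025 0.0011 0.0013] turn [ 0.0007  0.0001 -0.0027]
```

View pics/w24.png

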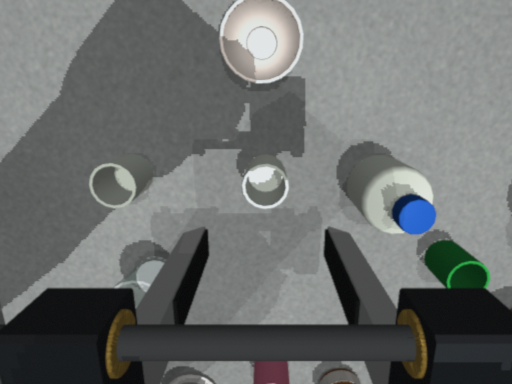

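```bash
python3 -c "
from m import *
c=np.load('c24.npy',allow_pickle=True).item()
print(ray(c,(265.5,186),.05), 'wash edge',ray(c,(349,180),.01),ray(c,(360,200),.06))
print('D',ray(c,(114,185),.05))"
```

```text
[0.54354542 0.30828694 0.05      ] wash edge [0.62478914 0.30349572 0.01      ] [0.62257115 0.29863255 0.06      ]
D [0.4139236  0.30949484 0.05      ]
```

```bash
python3 -m pendant '[[[0.7,0.006,-0.001,0.04,0,0,0],[0.7,0.006,-0.001,0.08,0,0,0],[0.7,0.006,-0.001,0.11,0,0,0],[0.7,0.006,-0.001,0.119,0,0,0],[0.7,0.006,-0.001,0.119,0,0,0]]]'; python3 -c "
from m import *
togo(.5436,.3083,.131)
c,im=cap('wrist','w25')
print(proj(c,(.5436,.3083,.05)))"
```

```text
clock: 34.67
eef_pos: [0.5436, 0.3094, 0.1324]
tool_rot: [0.708, 0.707, 0.0, 0.0]
ft_force: [-0.4, 0.6, 0.4]
width: 0.0658
t 34.67 pos [0.5436 0.3094 0.1324] w 0.0658 F [-0.4  0.6  0.4] go [-0.0011  0.      0.0014] turn [ 0.0004 -0.0003 -0.0016]
[268.01243833 256.65662587]
```

View pics/w25.png

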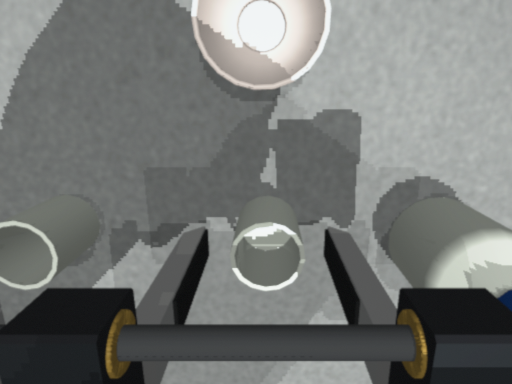

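```bash
python3 -m pendant '[[[0.35,-0.001,0,0.001,0,0,0],[0.35,-0.001,0,0.001,0,0,0],[0.35,-0.001,0,0.001,0,0,0],[0.35,-0.001,0,0.001,0,0,0],[0.35,-0.001,0,0.001,0,0,0]]]' 15;  python3 -m pendant '[[[0.35,0,0,-0.04,0,0,0],[0.35,0,0,-0.08,0,0,0],[0.35,0,0,-0.12,0,0,0],[0.35,0,0,-0.14,0,0,0],[0.35,-0.04,0.005,-0.14,0,0,0]]]';python3 -m pendant '[[[0.35,-0.05,0.007,0,0,0,0],[0.35,-0.11,0.014,0,0,0,0],[0.35,-0.17,0.022,0,0,0,0],[0.35,-0.23,0.03,0,0,0,0],[0.35,-0.29,0.038,0,0,0,0]]]';python3 -c "
from m import *
togo(.6207,-.2617,.27)"
```

```text
clock: 35.35
eef_pos: [0.5434, 0.3087, 0.131]
tool_rot: [0.707, 0.707, 0.0, 0.0]
ft_force: [-0.2, -1.4, 6.3]
width: 0.0396
clock: 35.98
eef_pos: [0.5475, 0.2708, 0.2717]
tool_rot: [0.706, 0.708, 0.001, -0.0]
ft_force: [-0.1, -0.7, -1.1]
width: 0.0396
clock: 36.6
eef_pos: [0.5856, -0.0236, 0.27]
tool_rot: [0.707, 0.707, -0.0, -0.0]
ft_force: [0.8, 1.1, -1.4]
width: 0.0398
t 36.6 pos [ 0.5856 -0.0236  0.27  ] w 0.0398 F [ 0.8  1.1 -1.4] go [-2.381e-01  3.530e-02 -1.000e-04] turn [-0.0009 -0.     -0.0011]
```

```bash
python3 -m pendant '[[[0.35,-0.05,0.007,0,0,0,0],[0.35,-0.11,0.016,0,0,0,0],[0.35,-0.17,0.025,0,0,0,0],[0.35,-0.22,0.032,0,0,0,0],[0.35,-0.239,0.0345,0.01,0,0,0]]]';python3 -m pendant '[[[0.35,0,0,0.03,0,0,0],[0.35,0,0,0.043,0,0,0],[0.35,0,0,0.043,0,0,0],[0.35,0,0,0.043,0,0,0]]]';python3 -c "
from m import *
togo(.6207,-.2617,.20)
c,im=cap('wrist','w26')
cv2.imwrite('pics/w26c.png',cv2.resize(im[100:320,170:390],None,fx=2.7,fy=2.7,interpolation=cv2.INTER_CUBIC))"
```

```text
clock: 37.22
eef_pos: [0.6197, -0.264, 0.2596]
tool_rot: [0.709, 0.705, -0.0, -0.0]
ft_force: [-0.8, 0.7, -0.8]
width: 0.0397
clock: 37.72
eef_pos: [0.6206, -0.26, 0.2186]
tool_rot: [0.707, 0.707, 0.0, 0.0]
ft_force: [-0.1, -0.5, 0.1]
width: 0.0396
t 37.73 pos [ 0.6206 -0.26    0.2186] w 0.0396 F [-0.1 -0.5  0.1] go [-0.0017  0.0001  0.0186] turn [ 0.0009  0.0002 -0.0004]
```

View pics/w26c.png

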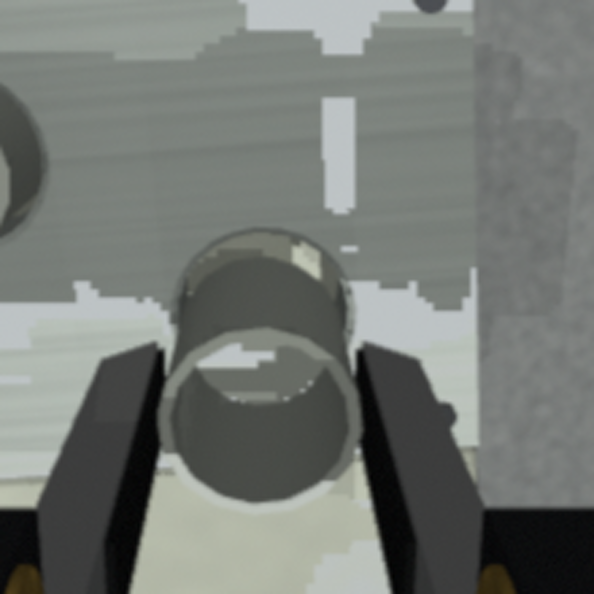

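The cup is centred in x but about 1.5 mm high in y. I'm correcting that while lowering.

```bash
python3 -m pendant '[[[0.35,-0.0015,0,0.008,0,0,0],[0.35,-0.0015,0,0.012,0,0,0],[0.35,-0.0015,0,0.02,0,0,0],[0.35,-0.0015,0,0.024,0,0,0],[0.35,-0.0015,0,0.024,0,0,0]]]';python3 -c "
from m import *
togo(.6207,-.2617,.171)"
```

```text
clock: 38.4
eef_pos: [0.62, -0.2619, 0.1932]
tool_rot: [0.707, 0.707, -0.0, -0.0]
ft_force: [-0.5, 0.3, -0.6]
width: 0.0397
t 38.4 pos [ 0.62   -0.2619  0.1932] w 0.0397 F [-0.5  0.3 -0.6] go [0.0002 0.0007 0.0222] turn [-0.0006 -0.0003 -0.0009]
```

```bash
python3 -m pendant '[[[0.35,0,0.0005,0.006,0,0,0],[0.35,0,0.0005,0.012,0,0,0],[0.35,0,0.0005,0.018,0,0,0],[0.35,0,0.0005,0.021,0,0,0],[0.35,0,0.0005,0.021,0,0,0]]]';python3 -c "
from m import *
togo(.6207,-.2617,.171)"
```

```text
clock: 39.02
eef_pos: [0.6206, -0.2619, 0.1724]
tool_rot: [0.707, 0.707, -0.0, -0.0]
ft_force: [0.3, 0.4, -0.8]
width: 0.0395
t 39.02 pos [ 0.6206 -0.2619  0.1724] w 0.0395 F [ 0.3  0.4 -0.8] go [0.0002 0.0001 0.0014] turn [-0.0003 -0.0002 -0.001 ]
```

```bash
python3 -m pendant '[[[0.6,0,0,0,0,0,0],[0.6,0,0,0,0,0,0],[0.6,0,0,0,0,0,0],[0.6,0,0,-0.04,0,0,0],[0.6,0,0,-0.09,0,0,0]]]';python3 -m pendant '[[[0.7,0.01,-0.003,-0.03,0,0,0],[0.7,0.06,-0.02,-0.03,0,0,0],[0.7,0.115,-0.041,-0.03,0,0,0],[0.7,0.17,-0.062,-0.03,0,0,0],[0.7,0.225,-0.082,-0.03,0,0,0]]]';python3 -m pendant '[[[0.7,0.055,-0.02,0,0,0,0],[0.7,0.11,-0.04,0,0,0,0],[0.7,0.165,-0.06,0,0,0,0],[0.7,0.22,-0.08,0,0,0,0],[0.7,0.275,-0.1,0,0,0,0]]]';python3 -c "
from m import *
togo(.414,.3085,.25)"
```

```text
clock: 39.65
eef_pos: [0.6203, -0.2619, 0.263]
tool_rot: [0.707, 0.707, -0.0, -0.001]
ft_force: [0.5, 0.0, 1.3]
width: 0.0566
clock: 40.28
eef_pos: [0.538, -0.0352, 0.2929]
tool_rot: [0.707, 0.707, 0.0, 0.0]
ft_force: [0.9, 1.0, 0.4]
width: 0.0657
clock: 40.9
eef_pos: [0.4383, 0.2397, 0.293]
tool_rot: [0.708, 0.707, 0.0, 0.0]
ft_force: [1.0, 0.1, -0.4]
width: 0.0656
t 40.9 pos [0.4383 0.2397 0.293 ] w 0.0656 F [ 1.   0.1 -0.4] go [ 0.0687 -0.0244  0.043 ] turn [ 0.0008  0.0001 -0.0013]
```

```bash
python3 -m pendant '[[[0.7,0.04,-0.015,0.02,0,0,0],[0.7,0.069,-0.0245,0.042,0,0,0],[0.7,0.069,-0.0245,0.042,0,0,0],[0.7,0.069,-0.0245,0.042,0,0,0]]]';python3 -c "
from m import *
togo(.414,.3085,.25)
c,im=cap('wrist','w27');np.save('c27.npy',c)"
```

```text
clock: 41.4
eef_pos: [0.4151, 0.3068, 0.251]
tool_rot: [0.708, 0.707, 0.0, 0.0]
ft_force: [0.4, -0.1, -0.4]
width: 0.0659
t 41.4 pos [0.4151 0.3068 0.251 ] w 0.0659 F [ 0.4 -0.1 -0.4] go [ 0.0017 -0.0011  0.001 ] turn [ 0.0002  0.0001 -0.0013]
```

View pics/w27.png

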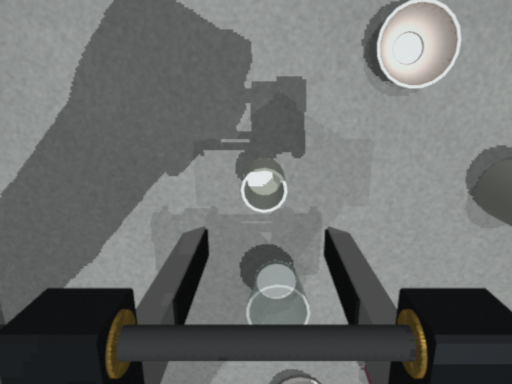

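```bash
python3 -c "
from m import *
c=np.load('c27.npy',allow_pickle=True).item()
print(ray(c,(264.3,190.5),.05))"
```

```text
[0.41263185 0.30870326 0.05      ]
```

```bash
python3 -m pendant '[[[0.7,0.002,-0.0025,0.04,0,0,0],[0.7,0.002,-0.0025,0.08,0,0,0],[0.7,0.002,-0.0025,0.11,0,0,0],[0.7,0.002,-0.0025,0.119,0,0,0],[0.7,0.002,-0.0025,0.119,0,0,0]]]'; python3 -c "
from m import *
togo(.4126,.3087,.131)
c,im=cap('wrist','w28')
print(proj(c,(.4126,.3087,.05)))"
```

```text
clock: 42.08
eef_pos: [0.4127, 0.309, 0.1323]
tool_rot: [0.708, 0.706, 0.0, 0.0]
ft_force: [0.4, 0.7, 0.1]
width: 0.0656
t 42.08 pos [0.4127 0.309  0.1323] w 0.0656 F [0.4 0.7 0.1] go [-0.0003 -0.0001  0.0013] turn [ 0.0003 -0.0002 -0.0018]
[267.77505688 255.2510262 ]
```

View pics/w28.png

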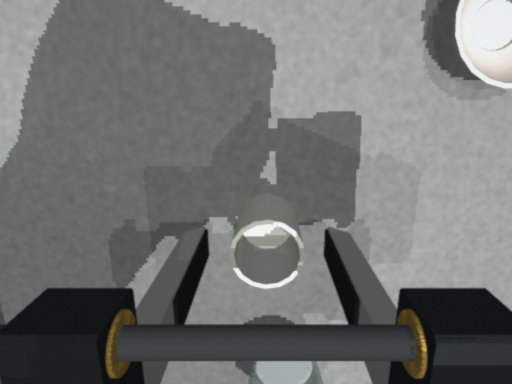

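```bash
python3 -m pendant '[[[0.35,0,0,0.001,0,0,0],[0.35,0,0,0.001,0,0,0],[0.35,0,0,0.001,0,0,0],[0.35,0,0,0.001,0,0,0],[0.35,0,0,0.001,0,0,0]]]' 15;  python3 -m pendant '[[[0.35,0,0,-0.04,0,0,0],[0.35,0,0,-0.08,0,0,0],[0.35,0,0,-0.12,0,0,0],[0.35,0,0,-0.14,0,0,0],[0.35,-0.04,0,-0.14,0,0,0]]]';python3 -m pendant '[[[0.35,-0.05,0,0,0,0,0],[0.35,-0.11,0,0,0,0,0],[0.35,-0.17,0,0,0,0,0],[0.35,-0.23,0,0,0,0,0],[0.35,-0.29,0,0,0,0,0]]]';python3 -c "
from m import *
togo(.384,-.2798,.27)"
```

```text
clock: 42.75
eef_pos: [0.4124, 0.3093, 0.131]
tool_rot: [0.707, 0.707, 0.0, 0.0]
ft_force: [0.2, -1.1, 6.8]
width: 0.0396
clock: 43.38
eef_pos: [0.412, 0.2707, 0.2716]
tool_rot: [0.706, 0.708, 0.001, -0.0]
ft_force: [0.3, -0.9, -1.6]
width: 0.0399
clock: 44.0
eef_pos: [0.4113, -0.0229, 0.2704]
tool_rot: [0.708, 0.707, -0.0, 0.0]
ft_force: [0.8, 0.4, -1.6]
width: 0.0393
t 44.0 pos [ 0.4113 -0.0229  0.2704] w 0.0393 F [ 0.8  0.4 -1.6] go [-0.2569 -0.0269  0.0005] turn [-0.0002  0.0003 -0.0014]
```

```bash
python3 -m pendant '[[[0.35,-0.05,-0.006,0,0,0,0],[0.35,-0.11,-0.012,0,0,0,0],[0.35,-0.17,-0.018,0,0,0,0],[0.35,-0.225,-0.025,0,0,0,0],[0.35,-0.258,-0.028,0.01,0,0,0]]]';python3 -m pendant '[[[0.35,0,0,0.03,0,0,0],[0.35,0,0,0.043,0,0,0],[0.35,0,0,0.043,0,0,0],[0.35,0,0,0.043,0,0,0]]]';python3 -c "
from m import *
togo(.384,-.2798,.20)
c,im=cap('wrist','w29')
cv2.imwrite('pics/w29c.png',cv2.resize(im[100:320,170:390],None,fx=2.7,fy=2.7,interpolation=cv2.INTER_CUBIC))"
```

```text
clock: 44.62
eef_pos: [0.3827, -0.2814, 0.2602]
tool_rot: [0.708, 0.706, -0.0, 0.0]
ft_force: [-0.7, 0.0, -1.0]
width: 0.0396
clock: 45.12
eef_pos: [0.3841, -0.2786, 0.2184]
tool_rot: [0.707, 0.707, 0.0, 0.0]
ft_force: [0.3, 0.2, -0.8]
width: 0.0396
t 45.12 pos [ 0.3841 -0.2786  0.2184] w 0.0396 F [ 0.3  0.2 -0.8] go [-0.0012 -0.0001  0.0184] turn [ 0.0006  0.0005 -0.0003]
```

View pics/w29c.png

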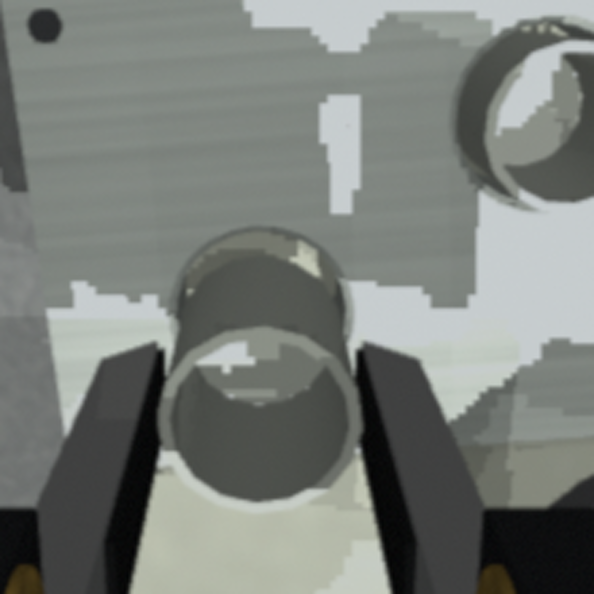

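```bash
python3 -m pendant '[[[0.35,-0.001,0,0.008,0,0,0],[0.35,-0.001,0,0.012,0,0,0],[0.35,-0.001,0,0.02,0,0,0],[0.35,-0.001,0,0.024,0,0,0],[0.35,-0.001,0,0.024,0,0,0]]]';python3 -c "
from m import *
togo(.384,-.2798,.171)"
```

```text
clock: 45.8
eef_pos: [0.3835, -0.2796, 0.1933]
tool_rot: [0.707, 0.707, 0.0, -0.0]
ft_force: [-0.8, 0.2, -0.7]
width: 0.0393
t 45.8 pos [ 0.3835 -0.2796  0.1933] w 0.0393 F [-0.8  0.2 -0.7] go [-0.0002  0.0005  0.0223] turn [-0.0005 -0.0006 -0.0008]
```

```bash
python3 -m pendant '[[[0.35,0,0.0005,0.006,0,0,0],[0.35,0,0.0005,0.012,0,0,0],[0.35,0,0.0005,0.018,0,0,0],[0.35,0,0.0005,0.021,0,0,0],[0.35,0,0.0005,0.021,0,0,0]]]';python3 -m pendant '[[[0.6,0,0,0,0,0,0],[0.6,0,0,0,0,0,0],[0.6,0,0,0,0,0,0],[0.6,0,0,-0.04,0,0,0],[0.6,0,0,-0.09,0,0,0]]]';python3 -m pendant '[[[0.2,0.01,0.03,-0.04,0,0,0],[0.2,0.02,0.08,-0.04,0,0,0],[0.2,0.02,0.11,-0.04,0,0,0],[0.2,0.02,0.11,-0.04,0,0,0]]]';python3 -c "
from m import *
togo(.4933,-.1564,.27)
c,im=cap('wrist','w30');np.save('c30.npy',c)"
```

```text
clock: 46.42
eef_pos: [0.3841, -0.2797, 0.1724]
tool_rot: [0.707, 0.707, 0.0, -0.0]
ft_force: [-0.2, 0.6, -1.0]
width: 0.0394
clock: 47.05
eef_pos: [0.3838, -0.2794, 0.2632]
tool_rot: [0.707, 0.707, 0.0, -0.001]
ft_force: [-0.1, -0.3, 0.1]
width: 0.0565
clock: 47.55
eef_pos: [0.4956, -0.2591, 0.3023]
tool_rot: [0.707, 0.707, 0.001, -0.0]
ft_force: [-0.7, -0.0, 0.6]
width: 0.0204
t 47.55 pos [ 0.4956 -0.2591  0.3023] w 0.0204 F [-0.7 -0.   0.6] go [ 0.1027 -0.0023  0.0325] turn [ 0.0004 -0.0012  0.0008]
```

View pics/w30.png

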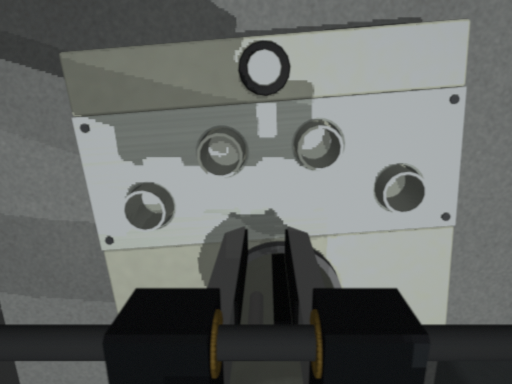

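All four cups sit in pockets: (148,208), (221,154), (320,146) and (400,188). I check depth and centring, and the pile, before pressing.

```bash
python3 -c "
from m import *
im=cv2.imread('pics/w30.png');c=np.load('c30.npy',allow_pickle=True).item()
L=[(.3837,-.2797),(.4546,-.2277),(.5424,-.221),(.6204,-.2617)]
out=[]
for p in L:
    big=cv2.resize(im,None,fx=5,fy=5,interpolation=cv2.INTER_CUBIC)
    for z,r,col in((.09,.02,(0,0,255)),(.072,.0225,(0,200,0))):
        a=np.linspace(0,6.283,80); pts=np.array([proj(c,(p[0]+r*np.cos(t),p[1]+r*np.sin(t),z)) for t in a])*5+2
        cv2.polylines(big,[pts.astype(int).reshape(-1,1,2)],True,col,1)
    u,v=(proj(c,(*p,.08))*5).astype(int); out.append(big[v-145:v+145,u-195:u+195])
cv2.imwrite('pics/w30c.png',np.vstack([np.hstack(out[:2]),np.hstack(out[2:])]))
t,ti=cap('top','t4');cap('side','s4')"
```

```text
(no output)
```

View pics/w30c.png

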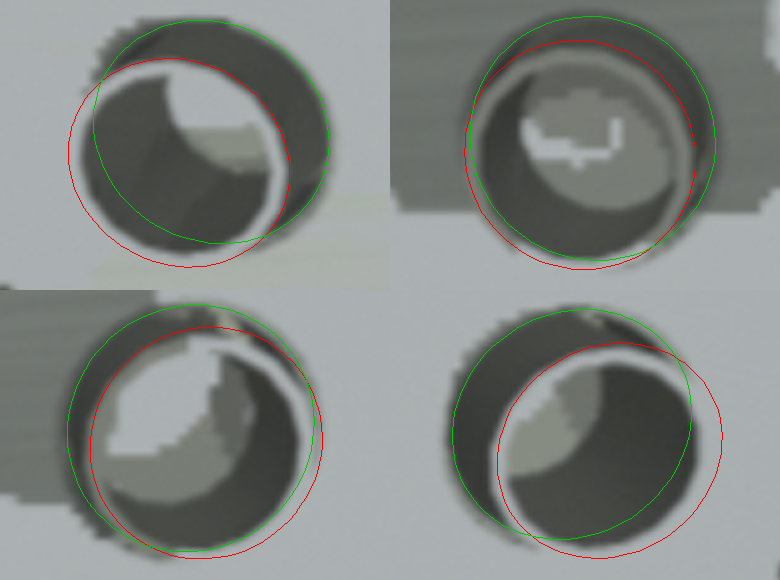

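View pics/s4.png

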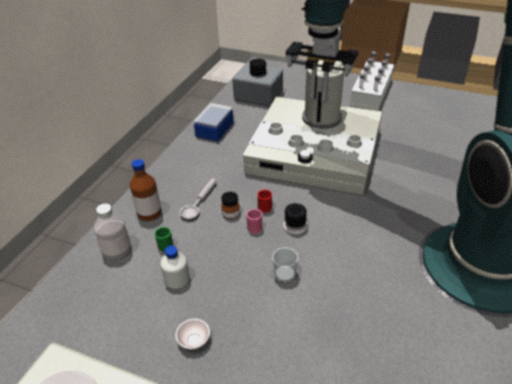

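The cups' rims match the expected height and position (red circles), and in the side view nothing on the bench has moved. Next I close the fingers and come over the button.

```bash
python3 -m pendant '[[[0,0.05,-0.001,0,0,0,0],[0,0.085,-0.001,0.02,0,0,0],[0,0.085,-0.001,0.06,0,0,0],[0,0.085,-0.001,0.06,0,0,0],[0,0.085,-0.001,0.06,0,0,0]]]' 20;python3 -c "
from m import *
togo(.4945,-.1565,.20)
c,im=cap('wrist','w31');np.save('c31.npy',c)
cap('side','s5')
im=cv2.imread('pics/w31.png')
cv2.imwrite('pics/w31c.png',cv2.resize(im[100:320,170:390],None,fx=2.7,fy=2.7,interpolation=cv2.INTER_CUBIC))"
```

```text
clock: 48.32
eef_pos: [0.4933, -0.1755, 0.2439]
tool_rot: [0.708, 0.706, 0.0, 0.0]
ft_force: [0.4, 0.4, 0.1]
width: 0.0007
t 48.33 pos [ 0.4933 -0.1755  0.2439] w 0.0007 F [0.4 0.4 0.1] go [0.019  0.0011 0.0439] turn [ 0.0007  0.0004 -0.0021]
```

View pics/w31c.png

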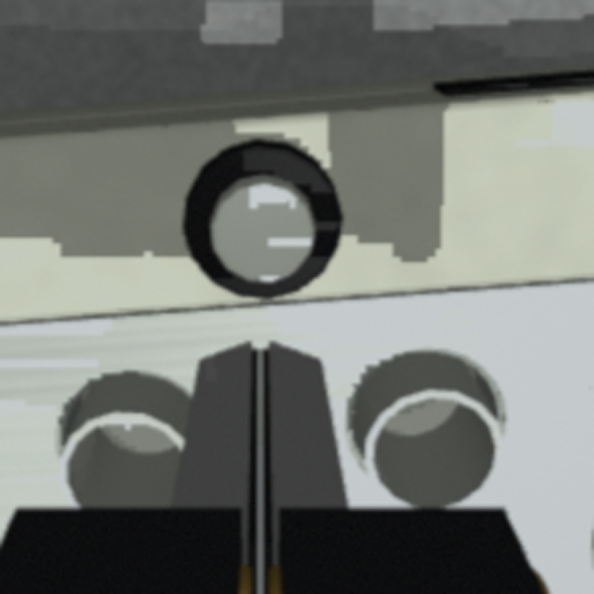

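```bash
python3 -c "
from m import *
c=np.load('c31.npy',allow_pickle=True).item()
for z in(.072,.078,.084,.09,.096,.102): print(z,'btn',ray(c,(267.1,184.9),z)[:2].round(4),'ring',ray(c,(267.1,180.8),z)[:2].round(4),'dia',round(ray(c,(267.1+19.65,184.9),z)[0]-ray(c,(267.1-19.65,184.9),z)[0],4))
"
```

```text
0.072 btn [ 0.4933 -0.1611] ring [ 0.4933 -0.1578] dia 0.0301
0.078 btn [ 0.4932 -0.1595] ring [ 0.4932 -0.1563] dia 0.0294
0.084 btn [ 0.4932 -0.1579] ring [ 0.4932 -0.1548] dia 0.0287
0.09 btn [ 0.4932 -0.1563] ring [ 0.4932 -0.1533] dia 0.028
0.096 btn [ 0.4932 -0.1548] ring [ 0.4932 -0.1518] dia 0.0273
0.102 btn [ 0.4931 -0.1532] ring [ 0.4931 -0.1503] dia 0.0266
```

View pics/s5.png

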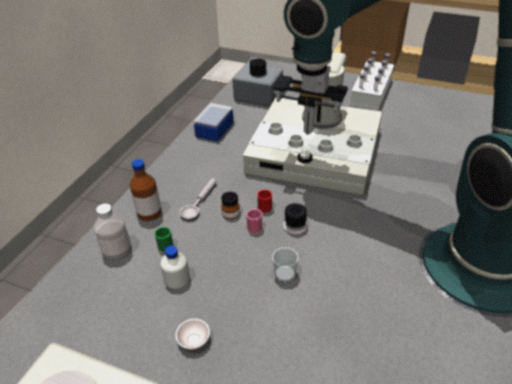

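```bash
python3 -m pendant '[[[0,0.012,0,0.01,0,0,0],[0,0.019,0,0.03,0,0,0],[0,0.019,0,0.043,0,0,0],[0,0.019,0,0.043,0,0,0],[0,0.019,0,0.043,0,0,0]]]';python3 -c "
from m import *
togo(.4935,-.1564,.187)
c,im=cap('wrist','w32')
cv2.imwrite('pics/w32c.png',cv2.resize(im[100:320,170:390],None,fx=2.7,fy=2.7,interpolation=cv2.INTER_CUBIC))"
```

```text
clock: 49.05
eef_pos: [0.4935, -0.156, 0.2001]
tool_rot: [0.708, 0.707, 0.0, 0.0]
ft_force: [-0.1, -0.1, -0.1]
width: 0.0007
t 49.05 pos [ 0.4935 -0.156   0.2001] w 0.0007 F [-0.1 -0.1 -0.1] go [-0.0004 -0.      0.0131] turn [ 0.0004  0.0001 -0.0012]
```

View pics/w32c.png

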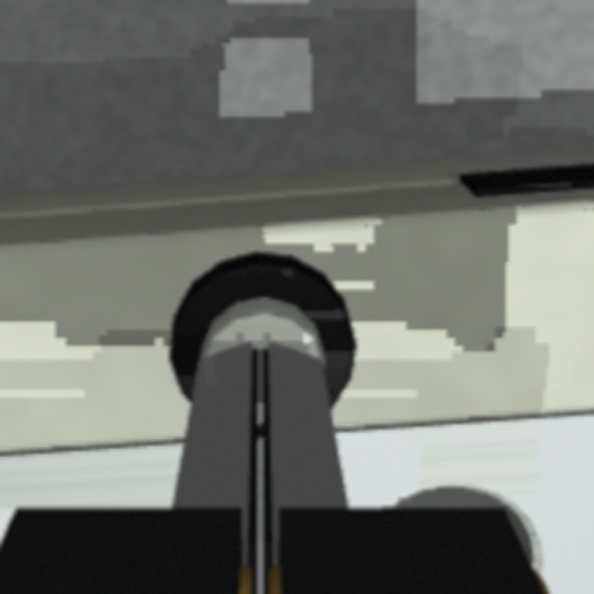

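The fingers are centred on the button at crop column 262. I press in steps, watching the force.

```bash
python3 -m pendant '[[[0,0,0,0.006,0,0,0],[0,0,0,0.01,0,0,0],[0,0,0,0.012,0,0,0],[0,0,0,0.012,0,0,0]]]';python3 -m pendant '[[[0,0,0,0.002,0,0,0],[0,0,0,0.003,0,0,0],[0,0,0,0.003,0,0,0]]]'
```

```text
clock: 49.6
eef_pos: [0.4933, -0.156, 0.1876]
tool_rot: [0.707, 0.707, -0.0, 0.0]
ft_force: [-0.8, -1.9, 2.6]
width: 0.0006
clock: 49.98
eef_pos: [0.4934, -0.156, 0.1852]
tool_rot: [0.708, 0.707, -0.0, 0.0]
ft_force: [-4.4, -1.6, 17.3]
width: 0.0005
```

```bash
python3 -m pendant '[[[0,0,0,0.001,0,0,0],[0,0,0,0.001,0,0,0],[0,0,0,0.001,0,0,0]]]'; python3 -c "
from m import *
c,im=cap('wrist','w33')
cv2.imwrite('pics/w33c.png',cv2.resize(im[130:290,190:350],None,fx=3.7,fy=3.7,interpolation=cv2.INTER_CUBIC))"
```

```text
clock: 50.35
eef_pos: [0.4935, -0.1559, 0.1849]
tool_rot: [0.707, 0.707, -0.0, 0.001]
ft_force: [-10.4, -0.2, 32.8]
width: 0.0003
```

View pics/w33c.png

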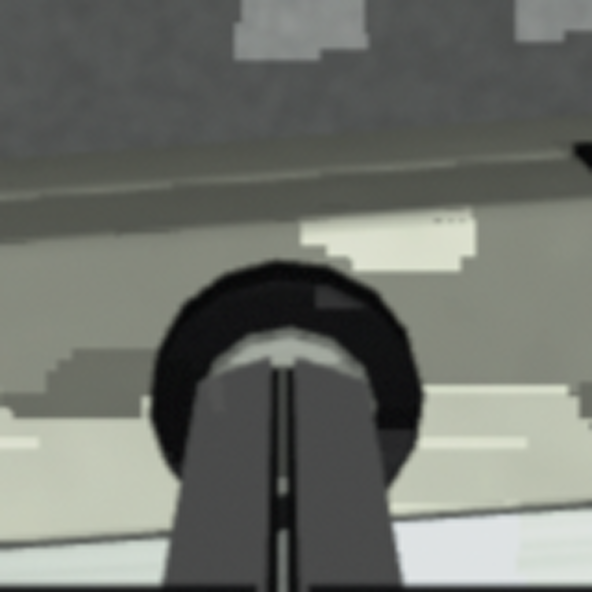

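A hard stop at 33 N, so it looks bottomed. I ease off in steps to see the spring's force curve over the travel.

```bash
for i in 1 2 3 4 5 6 7 8; do python3 -m pendant '[[[0,0,0,-0.0008,0,0,0],[0,0,0,-0.0013,0,0,0]]]' | egrep 'eef|ft'; done
```

```text
eef_pos: [0.4934, -0.1559, 0.1854]
ft_force: [-1.5, -2.6, 8.5]
eef_pos: [0.4933, -0.156, 0.1863]
ft_force: [-0.7, -3.2, 3.2]
eef_pos: [0.4933, -0.156, 0.1876]
ft_force: [0.6, -2.5, 4.1]
eef_pos: [0.4933, -0.1558, 0.1889]
ft_force: [0.2, -1.4, 3.7]
eef_pos: [0.4933, -0.1557, 0.1901]
ft_force: [0.5, -2.1, 1.5]
eef_pos: [0.4932, -0.1557, 0.1914]
ft_force: [0.8, -1.1, 1.4]
eef_pos: [0.4931, -0.1557, 0.1926]
ft_force: [0.3, 0.5, 0.4]
eef_pos: [0.4932, -0.1558, 0.194]
ft_force: [0.0, -0.1, 0.4]
```

The force falls smoothly from about 5 N to 0 over roughly 6 mm, so the button was fully down and has sprung back. I retreat and make final checks.

```bash
python3 -m pendant '[[[0,0,0,-0.03,0,0,0],[0,0,0,-0.07,0,0,0],[0,-0.05,0,-0.1,0,0,0],[0,-0.1,0,-0.105,0,0,0],[0,-0.1,0,-0.105,0,0,0]]]';python3 -m pendant '[[[0,0,0,0,0,0,0],[0,0,0,0,0,0,0]]]';python3 -c "
from m import *
togo(.49,-.25,.3)
c,im=cap('wrist','w34');c2,t=cap('top','t5')
cv2.imwrite('pics/t5c.png',cv2.resize(t[110:280,100:360],None,fx=3,fy=3,interpolation=cv2.INTER_CUBIC))"
```

```text
clock: 53.02
eef_pos: [0.4924, -0.2597, 0.2992]
tool_rot: [0.709, 0.705, -0.0, 0.0]
ft_force: [0.7, 1.0, -0.7]
width: 0.0005
clock: 53.28
eef_pos: [0.4933, -0.2548, 0.2989]
tool_rot: [0.707, 0.707, 0.0, -0.0]
ft_force: [0.2, 0.6, 0.0]
width: 0.0007
t 53.27 pos [ 0.4933 -0.2548  0.2989] w 0.0007 F [0.2 0.6 0. ] go [ 0.0048 -0.0033 -0.0011] turn [-0.0002 -0.0003  0.0006]
```

View pics/w34.png

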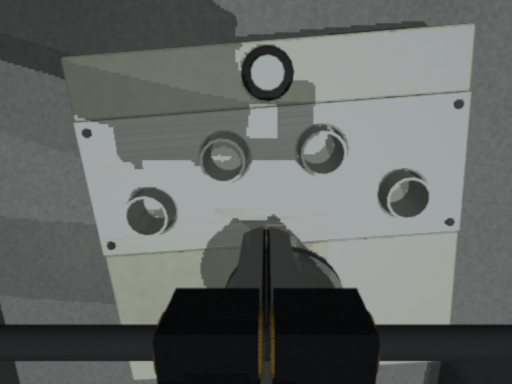

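View pics/t5c.png

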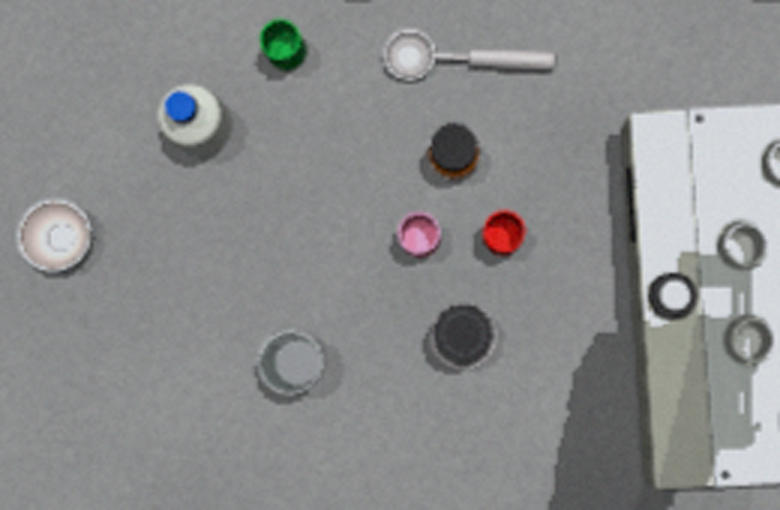

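The wrist view shows all four cups seated and the button out at (267,72). The top crop shows a single pile on the stand at (463,336) and the other items where they were. The arm is clear.

```bash
python3 -c "
from bench import ticket
print(ticket.close_job())"
```

```text
the job is handed in; nothing more can be done
None
```

The sampler is ready and was started. I handed the job in at about 53 s; it gives no verdict. This run had three covers and four cups. The covers are stacked flat on the stand, and each cup is in its own pocket. I then pressed the start button.

- **Pile:** each cover measured within about 1.5 mm of the stand's axis in the wrist views after placing.
- **Cups:** released about 1 mm above the pocket floors. In the view before the press, the rims sat within about 2 mm of where a fully seated cup's rim should be.
- **Button:** hard stop at 33 N, then the force fell from about 5 N to 0 over roughly 6 mm of retreat. It looked fully out afterwards.
- **Bench items:** the jar, beaker, wash bottle, dish and spoon look unmoved in the last top view. I saw no cup knocked aside.
- **Measurements that disagreed:** the first top and wrist measurements of the covers differed by about 4 mm. I used closer wrist views instead, and the pockets then fitted the given layout to 0.3 mm.

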